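# Clip a front panel into the spring clip rack

## Robot

A 6-joint arm with a two-finger parallel gripper is mounted at the origin on the work surface. World frame = base frame: x ahead of the robot, y to its left, z up, the work surface at z = 0. Lengths are in m, angles in rad, forces in N, time in s.
With the tool pointing down it reaches from about 0.375 to 0.9 m from the base axis. Payload 3.1 kg.
Tool frame: the origin (TCP) lies at the very end of the fingers, on their centre line; the grasp point (between the pads) lies 19 mm behind it; z points along the fingers, y is the direction in which the jaws open and shut (so a half turn about z gives the same grasp; the last joint's range is limited). The gripper opens to 85 mm and grips with 20 to 120 N. Pads are 22 mm wide; open, the fingers measure 114 mm over their backs; the gripper's body (76 mm by 85 mm) begins 54 mm behind the grasp point. The pads swing forward as they close: fully open they stand 13 mm farther back than shut.
Start: joints at [-1.371, 0.527, 1.433, -0, 1.181, -0.178], TCP at [0.231, -0.581, 0.231] pointing down, gripper open.
Joint ranges: [-3.08, 3.08], [-0.75, 2.2], [0.22, 2.44], [-1.43, 4.57], [0, 2.65], [-2.85, 2.85]. Speed limits (rad/s): [2.79, 2.79, 3.14, 3.14, 3.14, 3.14].

## Interface

Orientations are given as a unit quaternion [x, y, z, w].
In Python, from station import manip gives the robot as it stands.
- The arm moves only by the tool send_rows, never from a script. Its argument "motion" is a list of rows, each an object with "gripper": the finger opening in mm, from 0 to 85.4; "travel": the shift along the tool's x, y, z in mm, a list of three; "rotation": the turn, a rotation vector about the tool's x, y, z in degrees, a list of three. In form: [{"gripper": gripper, "travel": [x, y, z], "rotation": [ax, ay, az]}, ...]. A call has 1 to 12 rows; each row shifts and turns the commanded pose from where the row before left it, along the tool's axes as they then stand; what a row does not reach is not made up. A row lasts 1/12 s, in which the tool goes at most 41.7 mm and 7.16 degrees, less where a joint would pass 70% of its speed; a pose out of reach is approached as far as the arm can. A call is refused whole if a number of a shift passes 41.7 or a number of a turn 7.16, either way. A call with a gripper value outside its range is refused whole. The fingers move at their own pace and stop on an object; "newtons" is the grip in N (left out, the last holds). Time passes only in rows, so rows that do not move let the fingers close. It gives the time, the measured TCP pose, the force and the opening at its end, in the units of the state.
- manip.sense(): the state, without advancing time (a new reading comes with each control period).
- manip.snapshot(name): name is "side" or "top" or "wrist"; returns the picture (400x640x3 uint8, red, green, blue); there is no depth.
- manip.calibration(name): a dict with "fx", "fy", "cx", "cy" (pixels), "k1" (the pictures are not rectified: a ray, as slopes to the right and down, at radius r is drawn at 1 + k1 r^2 times it, then the intrinsics apply), "cam_to_world" (4x4, takes a point from camera to world coordinates). Camera axes: x right, y down, z forward; pixel columns grow to the right and rows downward; lengths in m; the calibration is good to about 2 mm. A picture is of the moment at which its call begins: read the wrist's pose just before it. calibration takes no time and is no camera call; for the wrist camera it gives the pose at the moment of the call.
- manip.sign_off(): hands the job in, once; it reports no verdict.
The state is a dict: "t": time; "q": joint angles; "qd": joint speeds; "tau": joint torques, N m; "tcp_pos": TCP position; "tool_rot": TCP orientation; "force": force on the tool from outside, world axes, zero at the start; "ft_torque": the same for the moment, N m; "finger_gap": opening from 0.0 (shut) to 1.0 (fully open).
Only numpy, scipy, OpenCV 4.12 (cv2) and the standard library are available. Lean on these libraries where they do the work, as an engineer would, in place of code of your own. Each camera call takes 0.05 s, during which the arm holds its last target. There are 200 camera calls.

## Task

Two aluminium front panels stand in wooden blocks on the bench. Lift the wider one out and push it straight down into the empty spring clip rack until its lower edge is fully home on the rack's base, upright and centred end to end in the slot, then let go. Leave the narrower panel standing in its block.

Things in the scene. Friction and masses are not known exactly. Their poses are not given: they have to be found in the camera images.
- wide_centre (a point): Centre of the wider panel, the one to move: aluminium plate, large round meter hole in its middle, 130 mm wide (y), 110 high (z, up), 8 thick (x), about 0.3 kg. Stands loose in an open slot 20 mm deep in a wooden block 30 mm high; lifts straight up. Top edge 55 mm above this point. Grip its two faces from above, mid-width, 20 to 35 mm above this point to stay clear of the clips.
- narrow_centre (a point): Centre of the narrower panel, to be left alone: 75 mm wide (y), 110 high (z, up), 8 thick (x), two small holes, standing in another wooden block of the same shape (80 x 100 mm, 30 mm high).
- slot (a point): Middle of the empty rack's slot floor, 8 mm above the bench; z up, y along the slot, x across. Rack: fixed grey plate 80 mm (x) by 150 (y) with low guides that lead the edge into a channel 14 mm wide, open at both ends. Home: panel centre 55 mm above this point, panel y along slot y, either way round. A second, like rack (fixed, not listed) already holds a 130 mm panel: leave it.
- mouth (a point): Mid-point between the empty rack's leaf springs, 28 mm above slot, same axes. Two pairs, at y +-35 mm; each a V, 27 mm wide at its top (21 mm above here), 4 mm here, springing open for the panel. A panel set down rests on them, lower edge just above this point, and does not sink by itself; pushing through takes 5 to 15 N, then less.
Not all that is in view belongs to the job. What is shaped like the part that bears slot but blue or yellow is not meant.

How it is judged:
By the outcome, as a careful person would: the job done as asked, in the order asked, and still so for the second after the job is handed in, with the robot touching nothing.
It also fails if it takes over 42 s, if anything falls off the work surface, if the arm or the gripper's body presses on something with over 40 N, if the wrist force passes 120 N, or if a joint passes its speed limit or range.

## Working session

There is one attempt and no reset: what is moved stays moved. The work goes in short steps, Python scripts to look and compute and a tool call to move; the robot and the scene stay as the last step left them, time stands still between calls to the robot, and variables do not carry over. Pictures are saved under pics/ and viewed, about 8 in all and at most 12, crops included, and the job is handed in when it is done.

Besides the shell and the picture viewer there is one more tool, called after "Emit:" by a JSON object that holds its "api" and its "payload", one argument or row to a line. send_rows: Moves the arm, as the interface text tells. Its arguments: {"type":"object","properties":{"motion":{"type":"array","items":{"type":"object","properties":{"gripper":{"type":"number"},"travel":{"type":"array","items":{"type":"number"}},"rotation":{"type":"array","items":{"type":"number"}}}}},"newtons":{"type":"number"}},"required":["motion"]}

```bash
mkdir -p pics
python3 - <<'E'
from station import manip
import cv2,numpy as np
np.set_printoptions(precision=4,suppress=True)
for n in("side","top"):
    c=manip.calibration(n);print(n,{k:(np.array(v)) for k,v in c.items()})
    im=manip.snapshot(n);cv2.imwrite(f"pics/{n}0.png",im[:,:,::-1])
print(manip.sense())
E
```

```text
side {'fx': array(413.3893), 'fy': array(413.3893), 'cx': array(318.0522), 'cy': array(202.1003), 'k1': array(0.0093), 'cam_to_world': array([[-0.9882, -0.0887,  0.125 ,  0.3197],
       [-0.1521,  0.6646, -0.7316,  0.6006],
       [-0.0182, -0.742 , -0.6702,  0.7634],
       [ 0.    ,  0.    ,  0.    ,  1.    ]])}
top {'fx': array(423.2296), 'fy': array(423.2296), 'cx': array(327.1719), 'cy': array(192.9928), 'k1': array(-0.0246), 'cam_to_world': array([[-0.0098, -0.9859,  0.167 ,  0.2464],
       [-0.9998,  0.0071, -0.0171, -0.1232],
       [ 0.0156, -0.1672, -0.9858,  1.2862],
       [ 0.    ,  0.    ,  0.    ,  1.    ]])}
{'t': 0.1, 'q': array([-1.3705,  0.5283,  1.4338, -0.    ,  1.1814, -0.1785]), 'qd': array([ 0.0019, -0.0015, -0.0031,  0.0006,  0.0007,  0.0004]), 'tau': array([ -0.0002, -44.3304, -17.8586,  -0.0003,   0.0039,   0.    ]), 'tcp_pos': array([ 0.231 , -0.58  ,  0.2305]), 'tool_rot': array([ 0.9821,  0.1883, -0.    , -0.001 ]), 'force': array([ 0.23  ,  0.0971, -0.2739]), 'ft_torque': array([-0.0058, -0.0081,  0.0298]), 'finger_gap': 1.0017858204559258}
```

View pics/top0.png

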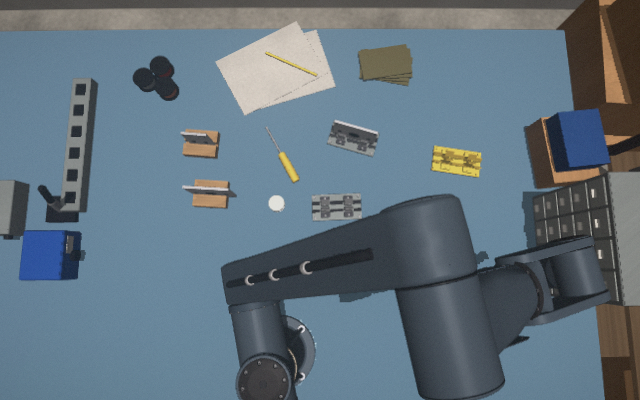

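View pics/side0.png

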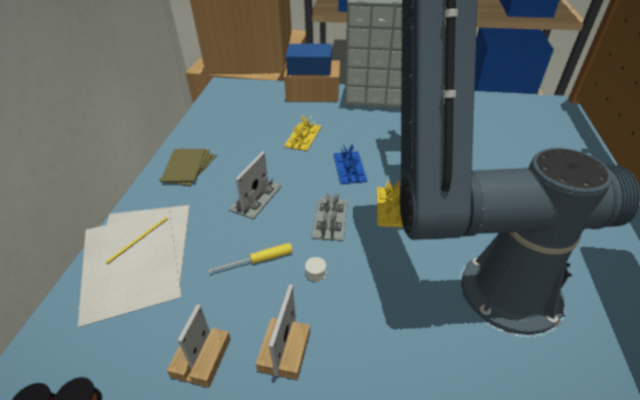

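The top view shows two panels in wooden blocks, at (207,190) and (197,137). The grey racks are at (337,206), which looks empty, and (353,138), which holds a panel; the yellow rack is at (457,160). The blue rack and a second yellow one are visible in the side view. In the side view the panel at (284,320) looks wider than the one at (195,335). I'll confirm with an enlarged crop of both views.

Run:
```python
import cv2,numpy as np
t=cv2.imread("pics/top0.png");s=cv2.imread("pics/side0.png")
r=lambda a,w,h:cv2.resize(a,(w,h),interpolation=cv2.INTER_CUBIC)
a=r(t[120:220,170:270],400,400) # 4x
b=r(t[120:230,300:400],400,440)[:400]
c=r(s[280:390,160:320],400,275)  #2.5x
d=r(s[180:250,300:400],400,280)[:275]
im=np.vstack([np.hstack([a[:300+25],b[120:][:280]][:1]+[np.vstack([b[120:400],np.zeros((45,400,3),np.uint8)])]),np.hstack([c,d])])
cv2.imwrite("pics/crop1.png",im)
```

```text
(no output)
```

View pics/crop1.png

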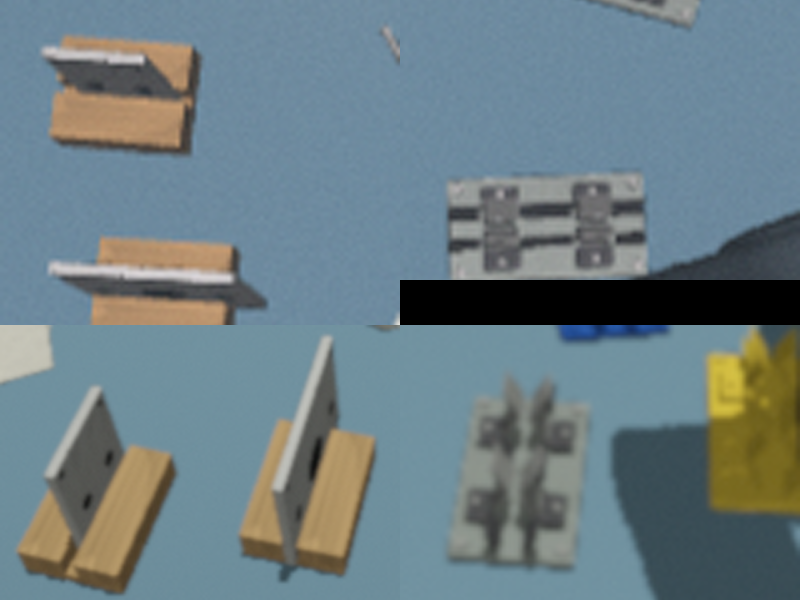

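Candidates: the panel at top (207,190) / side (284,320) has one large centre hole and overhangs its block, so it is the wide one. The panel at top (197,137) / side (195,335) has two small holes, so it is the narrow one. The rack at top (337,206) / side (330,217) is grey and empty, so it is the target. The rack at (353,138) is occupied. Now I'll measure.

```bash
cat > h.py <<'E'
import cv2,numpy as np
from station import manip
np.set_printoptions(precision=4,suppress=True)
def cast(n,uv,z,c=None):
    c=c or manip.calibration(n);T=np.array(c["cam_to_world"])
    K=np.array([[c["fx"],0,c["cx"]],[0,c["fy"],c["cy"]],[0,0,1.]])
    p=cv2.undistortPoints(np.array(uv,float).reshape(-1,1,2),K,np.array([c["k1"],0,0,0.])).reshape(-1,2)
    d=np.c_[p,np.ones(len(p))]@T[:3,:3].T;o=T[:3,3]
    return o+d*((z-o[2])/d[:,2])[:,None]
def big(m):
    k=cv2.findContours(m.astype(np.uint8),cv2.RETR_EXTERNAL,cv2.CHAIN_APPROX_NONE)[0]
    return max(k,key=cv2.contourArea).reshape(-1,2)
def rect(P):
    r=cv2.minAreaRect((P[:,:2]*1000).astype(np.float32));b=cv2.boxPoints(r)
    e=[b[1]-b[0],b[2]-b[1]];e=max(e,key=np.linalg.norm);a=np.degrees(np.arctan2(e[1],e[0]))%180
    return np.array(r[0]),np.array(r[1]),a
E
python3 - <<'E'
from h import *
t=cv2.imread("pics/top0.png").astype(int)
mn,mx=t.min(2),t.max(2)
def show(name,m,x0,y0,z):
    k=big(m);print(name,"px",k.min(0)+[x0,y0],k.max(0)+[x0,y0],len(k));P=cast("top",k+[x0,y0],z);print(rect(P))
x0,y0,x1,y1=175,178,240,215
s=slice(y0,y1),slice(x0,x1)
show("wide top",(mn[s]>165)&(mx[s]-mn[s]<40),x0,y0,.12)
x0,y0,x1,y1=175,125,225,150;s=slice(y0,y1),slice(x0,x1)
show("narrow top",(mn[s]>165)&(mx[s]-mn[s]<40),x0,y0,.12)
x0,y0,x1,y1=300,182,375,227;s=slice(y0,y1),slice(x0,x1)
m=((mx[s]-mn[s]<30)).astype(np.uint8);m=cv2.morphologyEx(m,cv2.MORPH_CLOSE,np.ones((3,3)))
show("rack",m,x0,y0,.008)
print(t[205,305],t[185,325],t[190,230])
print(m[::2,::2])
sd=cv2.imread("pics/side0.png").astype(int)
# side clicks: wide top corners (crop scale 2.5, offset 160,280; crop y starts at 325)
f=lambda x,y:(160+x/2.5,280+(y-325)/2.5)
print("side wide top near/far",cast("side",[f(278,490),f(326,340)],.12))
g=lambda x,y:(300+(x-400)/4,180+(y-325)/4)
print("side rack corners",cast("side",[g(450,558),g(575,567),g(590,403),g(478,397)],.008))
E
```

```text
wide top px [182 186] [227 190] 91
(array([461.8018, 199.3689]), array([126.3952,   7.9473]), np.float32(85.96463))
narrow top px [181 132] [205 135] 50
(array([618.7823, 238.4245]), array([69.5457,  6.353 ]), np.float32(85.03171))
rack px [312 193] [374 226] 209
(array([ 411.9436, -192.8805]), array([188.8859, 101.3606]), np.float32(89.5017))
[153 133 104] [160 139 109] [101  95  84]
[[0 0 0 0 0 0 0 0 0 0 0 0 0 0 0 0 0 0 0 0 0 0 0 0 0 0 0 0 0 0 0 0 0 0 0 0
  0 0]
 [0 0 0 0 0 0 0 0 0 0 0 0 0 0 0 0 0 0 0 0 0 0 0 0 0 0 0 0 0 0 0 0 0 0 0 0
  0 0]
 [0 0 0 0 0 0 0 0 0 0 0 0 0 0 0 0 0 0 0 0 0 0 0 0 0 0 0 0 0 0 0 0 0 0 0 0
  0 0]
 [0 0 0 0 0 0 0 0 0 0 0 0 0 0 0 0 0 0 0 0 0 0 0 0 0 0 0 0 0 0 0 0 0 0 0 0
  0 0]
 [0 0 0 0 0 0 0 0 0 0 0 0 0 0 0 0 0 0 0 0 0 0 0 0 0 0 0 0 0 0 0 0 0 0 0 0
  0 0]
 [0 0 0 0 0 0 0 0 0 0 0 0 0 0 0 0 0 0 0 0 0 0 0 0 0 0 0 0 0 0 0 0 0 0 0 0
  0 0]
 [0 0 0 0 0 0 0 0 0 0 1 1 1 1 1 1 1 1 1 1 1 1 1 1 1 1 1 1 1 1 1 0 0 0 0 0
  0 0]
 [0 0 0 0 0 0 1 1 1 1 1 1 1 1 1 1 1 1 1 1 1 1 1 1 1 1 1 1 1 1 1 0 0 0 0 0
  0 0]
 [0 0 0 0 0 0 1 1 1 1 1 1 1 1 1 1 1 1 1 1 1 1 1 1 1 1 1 1 1 1 1 
[... 650 characters left out ...]
0 0 0 0
  0 0]
 [0 0 0 0 0 0 1 1 1 1 1 1 1 1 1 1 1 1 1 1 1 1 1 1 1 1 1 1 1 1 1 0 0 0 1 1
  1 1]
 [0 0 0 0 0 0 1 1 1 1 1 1 1 1 1 1 1 1 1 1 1 1 1 1 1 1 1 1 1 1 1 1 1 1 1 1
  1 1]
 [0 0 0 0 0 0 0 1 1 1 1 1 1 1 1 1 0 0 0 0 0 0 0 0 0 0 1 1 1 1 1 1 1 1 1 1
  1 1]
 [0 0 0 0 0 0 0 0 0 0 0 0 0 0 0 0 0 0 0 0 0 0 0 0 0 0 1 1 1 1 1 1 1 1 1 1
  1 1]
 [0 0 0 0 0 0 0 0 0 0 0 0 0 0 0 0 0 0 0 0 0 0 0 1 1 1 1 1 1 1 1 1 1 1 1 1
  1 1]
 [0 0 0 0 0 0 0 0 0 0 0 0 0 0 0 0 0 0 0 0 1 1 1 1 1 1 1 1 1 1 1 1 1 1 1 1
  1 1]]
side wide top near/far [[0.4628 0.2649 0.12  ]
 [0.4556 0.1401 0.12  ]]
side rack corners [[ 0.4538 -0.0896  0.008 ]
 [ 0.3761 -0.0926  0.008 ]
 [ 0.3821 -0.2451  0.008 ]
 [ 0.4591 -0.2411  0.008 ]]
```

Run:
```python
from h import *
t=cv2.imread("pics/top0.png").astype(int)
mn,mx=t.min(2),t.max(2)
x0,y0,x1,y1=305,185,364,221;s=slice(y0,y1),slice(x0,x1)
m=(mx[s]-mn[s]<30).astype(np.uint8);m=cv2.morphologyEx(m,cv2.MORPH_CLOSE,np.ones((3,3)))
k=big(m)+[x0,y0];print(rect(cast("top",k,.008)))
for r in range(0,m.shape[0],1): print(r+y0,np.flatnonzero(m[r])[[0,-1]]+x0 if m[r].any() else '')
```

```text
(array([ 421.1023, -176.1208]), array([155.1021,  83.1351]), np.float32(89.587944))
185 
186 
187 
188 
189 
190 
191 
192 
193 [346 359]
194 [320 360]
195 [312 360]
196 [312 360]
197 [312 360]
198 [312 360]
199 [312 360]
200 [312 360]
201 [312 360]
202 [312 360]
203 [312 360]
204 [312 360]
205 [312 360]
206 [312 360]
207 [312 360]
208 [312 360]
209 [312 361]
210 [312 361]
211 [312 361]
212 [312 361]
213 [312 361]
214 [312 361]
215 [312 361]
216 [312 361]
217 [312 361]
218 [312 363]
219 [312 363]
220 [312 363]
```

Emit:
{"api": "send_rows", "payload": {
  "motion": [
    {"gripper": 85, "travel": [20, -19, 0], "rotation": [0, 0, -5]},
    {"gripper": 85, "travel": [27, -24, 0], "rotation": [0, 0, 0]},
    {"gripper": 85, "travel": [27, -24, 0], "rotation": [0, 0, 0]},
    {"gripper": 85, "travel": [27, -24, 0], "rotation": [0, 0, 0]},
    {"gripper": 85, "travel": [27, -24, 0], "rotation": [0, 0, 0]},
    {"gripper": 85, "travel": [27, -24, 0], "rotation": [0, 0, 0]},
    {"gripper": 85, "travel": [27, -24, 0], "rotation": [0, 0, 0]},
    {"gripper": 85, "travel": [27, -24, 0], "rotation": [0, 0, 0]},
    {"gripper": 85, "travel": [27, -24, 0], "rotation": [0, 0, 0]},
    {"gripper": 85, "travel": [27, -24, 0], "rotation": [0, 0, 0]},
    {"gripper": 85, "travel": [27, -24, 0], "rotation": [0, 0, 0]},
    {"gripper": 85, "travel": [25, -22, 0], "rotation": [0, 0, 0]}
  ]
}}

```text
t: 1.1
tcp_pos: [0.3885, -0.1868, 0.2312]
tool_rot: [0.973, 0.231, -0.0, -0.0]
force: [-0.0, 0.1, 0.3]
finger_gap: 0.992
```

Emit:
{"api": "send_rows", "payload": {
  "motion": [
    {"gripper": 85, "travel": [0, 0, 0], "rotation": [0, 0, -7]},
    {"gripper": 85, "travel": [0, 0, 0], "rotation": [0, 0, -7]},
    {"gripper": 85, "travel": [0, 0, 0], "rotation": [0, 0, -7]},
    {"gripper": 85, "travel": [0, 0, 0], "rotation": [0, 0, -7]},
    {"gripper": 85, "travel": [0, 0, 0], "rotation": [0, 0, -7]},
    {"gripper": 85, "travel": [0, 0, 0], "rotation": [0, 0, -7]},
    {"gripper": 85, "travel": [0, 0, 0], "rotation": [0, 0, -7]},
    {"gripper": 85, "travel": [0, 0, 0], "rotation": [0, 0, -7]},
    {"gripper": 85, "travel": [0, 0, 0], "rotation": [0, 0, -7]},
    {"gripper": 85, "travel": [0, 0, 0], "rotation": [0, 0, 0]},
    {"gripper": 85, "travel": [0, 0, 0], "rotation": [0, 0, 0]}
  ]
}}

```text
t: 2.02
tcp_pos: [0.3884, -0.1889, 0.2312]
tool_rot: [0.71, 0.704, -0.0, -0.0]
force: [0.8, -1.2, 0.6]
finger_gap: 0.997
```

```bash
cat >> h.py <<'E'
from scipy.spatial.transform import Rotation as R
def st():
    s=manip.sense();r=R.from_quat(s["tool_rot"]).as_matrix()
    print("t%.2f"%s["t"],"tcp",s["tcp_pos"]*1000,"yaw_y %.2f"%np.degrees(np.arctan2(r[1,1],r[0,1])),"z",r[:,2],"F",s["force"],"gap %.1f"%(s["finger_gap"]*85.4),"q",s["q"]);return s,r
def togo(p,yaw):  # target TCP mm, tool-y yaw deg
    s,r=st();print("tool travel",r.T@(np.array(p)-s["tcp_pos"]*1000),"turn z",-(yaw-np.degrees(np.arctan2(r[1,1],r[0,1]))))
E
python3 - <<'E'
from h import *
st();c=manip.calibration("wrist");print(np.array(c["cam_to_world"]))
cv2.imwrite("pics/w1.png",manip.snapshot("wrist")[:,:,::-1])
import pickle;pickle.dump(c,open("w1.pkl","wb"))
E
```

```text
t2.02 tcp [ 388.3567 -188.8513  231.1579] yaw_y -0.47 z [-0.0003  0.0003 -1.    ] F [ 0.7527 -1.1936  0.5936] gap 85.2 q [-0.7126  0.2687  1.8941  0.      0.9793 -0.7043]
[[ 1.     -0.0066 -0.0031  0.3885]
 [-0.0072 -0.9568 -0.2906 -0.1144]
 [-0.0011  0.2906 -0.9568  0.3738]
 [ 0.      0.      0.      1.    ]]
```

View pics/w1.png

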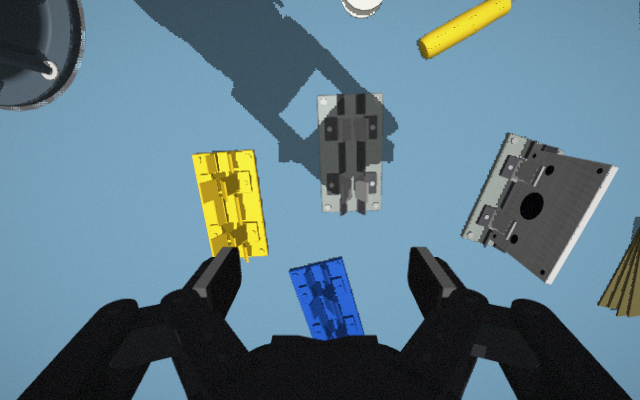

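The wrist view shows the empty grey rack with its plate corners near (318,95), (383,94), (381,211) and (322,213). I'll fit it now and go on to the panel.

Run:
```python
from h import *
import pickle;c=pickle.load(open("w1.pkl","rb"))
im=cv2.imread("pics/w1.png")
x0,y0,x1,y1=300,80,400,225
hsv=cv2.cvtColor(im,cv2.COLOR_BGR2HSV)[y0:y1,x0:x1]
m=(hsv[:,:,1]<60).astype(np.uint8);m=cv2.morphologyEx(m,cv2.MORPH_CLOSE,np.ones((5,5)));m=cv2.morphologyEx(m,cv2.MORPH_OPEN,np.ones((7,7)))
k=big(m)+[x0,y0];print(k.min(0),k.max(0))
P=cast("wrist",k,.008,c);print("rack",rect(P))
xs={}
for v in range(100,212,10):
    u=np.flatnonzero(m[v-y0])+x0;a=cast("wrist",[(u[0],v),(u[-1]+1,v)],.008,c);print(v,u[0],u[-1],a[:,:2].ravel()*1000,a[:,0].mean()*1000)
st();print("go wide");togo([461,200,231],-4)
```

```text
[317  93] [382 212]
rack (array([ 421.073 , -171.6731]), array([ 79.9208, 150.3262]), np.float32(91.921455))
100 317 382 [ 379.7246 -103.7789  459.1542 -104.2261] 419.4393809218384
110 317 382 [ 379.5641 -115.3565  459.7149 -115.8175] 419.63950946519236
120 318 382 [ 380.625  -127.1491  460.2905 -127.6151] 420.45775645096296
130 318 382 [ 380.469  -139.1464  460.8816 -139.6269] 420.67529058422105
140 319 382 [ 381.5576 -151.3751  461.4886 -151.8616] 421.52309228700227
150 319 381 [ 381.4068 -163.8258  460.8485 -164.3211] 421.1276460968219
160 319 381 [ 381.2526 -176.5169  461.4766 -177.0275] 421.36461738677974
170 320 381 [ 382.3802 -189.4669  462.1221 -189.9845] 422.2511320866946
180 320 381 [ 382.232  -202.6679  462.7856 -203.202 ] 422.50879126770127
190 321 381 [ 383.3921 -216.1487  463.4677 -216.6908] 423.4299340798574
200 321 381 [ 383.2509 -229.9023  464.1693 -230.4621] 423.71007900638807
210 322 377 [ 384.4459 -243.9587  459.5181 -244.4884] 421.98201739429544
t2.07 tcp [ 388.371  -188.8702  231.1892] yaw_y -0.46 z [-0.0003  0.0003 -1.    ] F [ 0.1524  0.0187 -1.0684] gap 85.1 q [-0.7126  0.2686  1.894   0.      0.9794 -0.7045]
go wide
t2.07 tcp [ 388.371  -188.8702  231.1892] yaw_y -0.46 z [-0.0003  0.0003 -1.    ] F [ 0.1524  0.0187 -1.0684] gap 85.1 q [-0.7126  0.2686  1.894   0.      0.9794 -0.7045]
tool travel [389.4462  69.4738   0.2807] turn z 3.535465837175857
```

Emit:
{"api": "send_rows", "payload": {
  "motion": [
    {"gripper": 85, "travel": [20, 4, 0], "rotation": [0, 0, 0]},
    {"gripper": 85, "travel": [35, 7, 0], "rotation": [0, 0, 0]},
    {"gripper": 85, "travel": [35, 7, 0], "rotation": [0, 0, 0]},
    {"gripper": 85, "travel": [35, 7, 0], "rotation": [0, 0, 0]},
    {"gripper": 85, "travel": [35, 7, 0], "rotation": [0, 0, 0]},
    {"gripper": 85, "travel": [35, 7, 0], "rotation": [0, 0, 0]},
    {"gripper": 85, "travel": [35, 7, 0], "rotation": [0, 0, 0]},
    {"gripper": 85, "travel": [35, 7, 0], "rotation": [0, 0, 0]},
    {"gripper": 85, "travel": [35, 7, 0], "rotation": [0, 0, 0]},
    {"gripper": 85, "travel": [35, 7, 0], "rotation": [0, 0, 0]},
    {"gripper": 85, "travel": [20, 4, 0], "rotation": [0, 0, 3.5]},
    {"gripper": 85, "travel": [0, 0, 0], "rotation": [0, 0, 0]}
  ]
}}

```text
t: 3.07
tcp_pos: [0.4621, 0.1692, 0.2314]
tool_rot: [0.73, 0.684, 0.001, 0.0]
force: [-0.2, 0.0, 0.4]
finger_gap: 0.998
```

Emit:
{"api": "send_rows", "payload": {
  "motion": [
    {"gripper": 85, "travel": [0, 0, 0], "rotation": [0, 0, 0]},
    {"gripper": 85, "travel": [0, 0, 0], "rotation": [0, 0, 0]}
  ]
}}

```text
t: 3.23
tcp_pos: [0.4608, 0.1651, 0.231]
tool_rot: [0.73, 0.683, -0.001, -0.0]
force: [0.5, 0.4, 0.3]
finger_gap: 0.999
```

Run:
```python
from h import *
st();c=manip.calibration("wrist")
cv2.imwrite("pics/w2.png",manip.snapshot("wrist")[:,:,::-1])
import pickle;pickle.dump(c,open("w2.pkl","wb"))
```

```text
t3.23 tcp [460.8279 165.0602 231.0448] yaw_y -3.80 z [-0.0011 -0.0007 -1.    ] F [0.5291 0.4182 0.3368] gap 85.3 q [ 0.1155  0.347   1.7643 -0.0006  1.0314  0.1822]
```

View pics/w2.png

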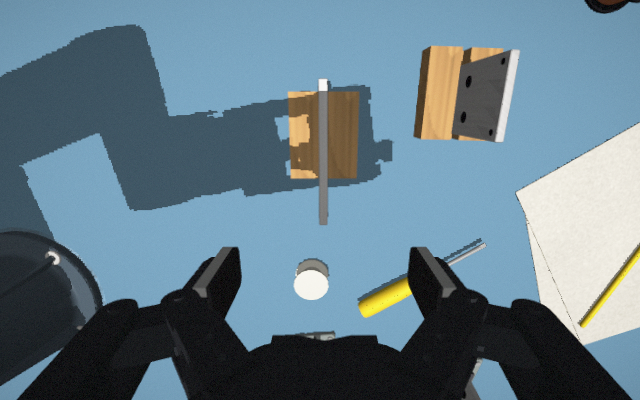

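Run:
```python
from h import *
import pickle;c=pickle.load(open("w2.pkl","rb"))
im=cv2.imread("pics/w2.png")
x0,y0,x1,y1=300,70,345,235
hsv=cv2.cvtColor(im,cv2.COLOR_BGR2HSV)[y0:y1,x0:x1]
m=(hsv[:,:,1]<50).astype(np.uint8)
k=big(m)+[x0,y0];print(k.min(0),k.max(0))
print(rect(cast("wrist",k,.12,c)))
for v in range(80,225,12):
    u=np.flatnonzero(m[v-y0])+x0;a=cast("wrist",[(u[0],v),(u[-1]+1,v)],.12,c);print(v,u[0],u[-1],a[:,:2].ravel()*1000,a[:,0].mean()*1000)
a=cast("wrist",[(323,k[:,1].min()),(323,k[:,1].max()+1)],.12,c);print(a,a.mean(0))
# block top at z=.03
m=((hsv[:,:,0]<25)&(hsv[:,:,1]>60)).astype(np.uint8)
hs=cv2.cvtColor(im,cv2.COLOR_BGR2HSV)[70:235,270:380]
m=((hs[:,:,0]<25)&(hs[:,:,1]>60)).astype(np.uint8);m=cv2.morphologyEx(m,cv2.MORPH_CLOSE,np.ones((11,11)))
print("block",rect(cast("wrist",big(m)+[270,70],.03,c)))
```

```text
[310  78] [344 224]
(array([468.009 , 199.6336]), array([128.5097,  28.0719]), np.float32(89.66112))
80 318 327 [461.5049 262.4445 469.6784 261.9082] 465.59165778375655
92 318 327 [460.8442 253.1443 469.1044 252.603 ] 464.97431757084365
104 319 327 [461.0043 243.5971 468.519  243.1054] 464.76163736473575
116 319 327 [460.3238 233.903  467.9214 233.4064] 464.1226131220072
128 319 327 [459.6281 223.9983 467.3112 223.4967] 463.46965381400315
140 319 327 [458.9165 213.8729 466.6877 213.3662] 462.802100702248
152 319 327 [458.1881 203.5164 466.0504 203.0043] 462.1192584851086
164 319 327 [457.4424 192.9176 465.3984 192.4   ] 461.4203921966332
176 319 327 [456.6783 182.0647 464.7312 181.5414] 460.70472382095784
188 319 327 [455.895  170.9452 464.0479 170.4161] 459.9714285869239
200 319 327 [455.0915 159.546  463.3477 159.0109] 459.2196309029114
212 319 327 [454.2669 147.8528 462.6299 147.3115] 458.4483998864841
224 320 326 [454.3616 135.79   460.952  135.3641] 457.6568025604992
[[0.4657 0.2637 0.12  ]
 [0.4571 0.1346 0.12  ]] [0.4614 0.1992 0.12  ]
block (array([461.4812, 208.8074]), array([100.0516,  80.2131]), np.float32(86.25243))
```

The panel's top edge measures 129.4 mm at z = 0.12, so the assumed height is right. Its centre is (461.6, 199.3) mm and its tool yaw is -3.8°. Next: move over it, go down and grip.

```bash
python3 -c "
from h import *
togo([461.7,199.3,73],-3.8)"
```

```text
t3.28 tcp [460.8818 164.6607 231.1051] yaw_y -3.86 z [-0.001  -0.0006 -1.    ] F [0.2234 1.3377 0.7277] gap 85.1 q [ 0.1146  0.3468  1.7645 -0.0005  1.0313  0.1822]
tool travel [ 34.7141  -1.3677 158.0849] turn z -0.05906534394930585
```

Emit:
{"api": "send_rows", "payload": {
  "motion": [
    {"gripper": 85, "travel": [18, -0.7, 0], "rotation": [0, 0, 0]},
    {"gripper": 85, "travel": [16.7, -0.7, 8], "rotation": [0, 0, 0]},
    {"gripper": 85, "travel": [0, 0, 25], "rotation": [0, 0, 0]},
    {"gripper": 85, "travel": [0, 0, 25], "rotation": [0, 0, 0]},
    {"gripper": 85, "travel": [0, 0, 25], "rotation": [0, 0, 0]},
    {"gripper": 85, "travel": [0, 0, 25], "rotation": [0, 0, 0]},
    {"gripper": 85, "travel": [0, 0, 25], "rotation": [0, 0, 0]},
    {"gripper": 85, "travel": [0, 0, 15], "rotation": [0, 0, 0]},
    {"gripper": 85, "travel": [0, 0, 10], "rotation": [0, 0, 0]},
    {"gripper": 85, "travel": [0, 0, 0], "rotation": [0, 0, 0]},
    {"gripper": 85, "travel": [0, 0, 0], "rotation": [0, 0, 0]},
    {"gripper": 85, "travel": [0, 0, 0], "rotation": [0, 0, 0]}
  ]
}}

```text
t: 4.28
tcp_pos: [0.4631, 0.2, 0.0742]
tool_rot: [0.73, 0.683, 0.001, 0.001]
force: [0.1, -0.8, 0.4]
finger_gap: 0.996
```

```bash
python3 -c "
from h import *
togo([461.7,199.3,73],-3.8)"
```

```text
t4.28 tcp [463.1026 200.0035  74.2168] yaw_y -3.85 z [ 0.0018  0.0003 -1.    ] F [ 0.1374 -0.7559  0.4092] gap 85.1 q [ 0.1858  0.6245  1.8631 -0.0001  0.6522  0.253 ]
tool travel [-0.7965 -1.3544  1.2141] turn z -0.045825634385162406
```

Emit:
{"api": "send_rows", "payload": {
  "motion": [
    {"gripper": 40, "travel": [-0.7, -1.3, 0.5], "rotation": [0, 0, 0]},
    {"gripper": 20, "travel": [0, 0, 0], "rotation": [0, 0, 0]},
    {"gripper": 0, "travel": [0, 0, 0], "rotation": [0, 0, 0]},
    {"gripper": 0, "travel": [0, 0, 0], "rotation": [0, 0, 0]},
    {"gripper": 0, "travel": [0, 0, 0], "rotation": [0, 0, 0]},
    {"gripper": 0, "travel": [0, 0, 0], "rotation": [0, 0, 0]},
    {"gripper": 0, "travel": [0, 0, 0], "rotation": [0, 0, 0]},
    {"gripper": 0, "travel": [0, 0, 0], "rotation": [0, 0, 0]},
    {"gripper": 0, "travel": [0, 0, 0], "rotation": [0, 0, 0]},
    {"gripper": 0, "travel": [0, 0, 0], "rotation": [0, 0, 0]}
  ],
  "newtons": 80
}}

```text
t: 5.12
tcp_pos: [0.4616, 0.1999, 0.0731]
tool_rot: [0.73, 0.683, 0.001, 0.0]
force: [0.3, 0.6, 3.2]
finger_gap: 0.088
```

```bash
python3 -c "
from h import *
st()"
```

```text
t5.12 tcp [461.5544 199.8816  73.1002] yaw_y -3.80 z [ 0.0015  0.0003 -1.    ] F [0.2976 0.5773 3.2132] gap 7.5 q [0.1861 0.6256 1.8671 0.     0.6474 0.2524]
```

Emit:
{"api": "send_rows", "payload": {
  "motion": [
    {"gripper": 0, "travel": [0, 0, -5], "rotation": [0, 0, 0]},
    {"gripper": 0, "travel": [0, 0, -10], "rotation": [0, 0, 0]},
    {"gripper": 0, "travel": [0, 0, -15], "rotation": [0, 0, 0]},
    {"gripper": 0, "travel": [0, 0, -20], "rotation": [0, 0, 0]},
    {"gripper": 0, "travel": [0, 0, -20], "rotation": [0, 0, 0]},
    {"gripper": 0, "travel": [0, 0, -20], "rotation": [0, 0, 0]},
    {"gripper": 0, "travel": [0, 0, -20], "rotation": [0, 0, 0]},
    {"gripper": 0, "travel": [0, 0, -10], "rotation": [0, 0, 0]},
    {"gripper": 0, "travel": [0, 0, 0], "rotation": [0, 0, 0]},
    {"gripper": 0, "travel": [0, 0, 0], "rotation": [0, 0, 0]}
  ]
}}

```text
t: 5.95
tcp_pos: [0.46, 0.1996, 0.1931]
tool_rot: [0.73, 0.683, -0.0, -0.0]
force: [-0.4, 0.2, -2.8]
finger_gap: 0.087
```

Run:
```python
from h import *
togo([421.1,-171.2,190],1.9);c=manip.calibration("wrist")
im=manip.snapshot("wrist")[:,:,::-1];cv2.imwrite("pics/w3.png",im)
```

```text
t5.95 tcp [460.0197 199.6385 193.1482] yaw_y -3.80 z [-0.0007 -0.0001 -1.    ] F [-0.38    0.2132 -2.7958] gap 7.5 q [0.1862 0.4176 1.7786 0.0001 0.946  0.2524]
tool travel [-372.6016  -14.2701    3.1972] turn z -5.697697479671586
```

View pics/w3.png

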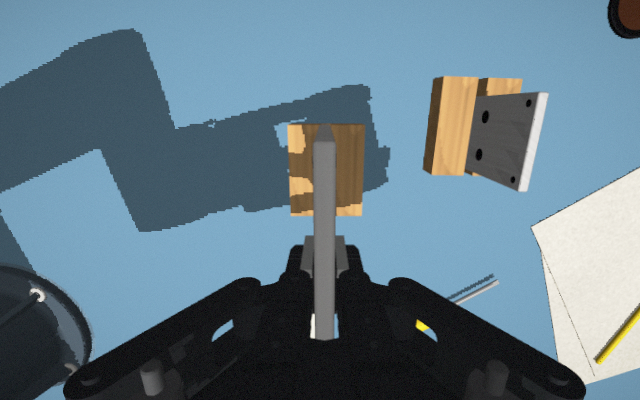

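The panel is held upright, with the far end of its top edge at about (325,138) and a load of about 2.8 N. The narrow panel is undisturbed in its block at (500,130). I'll check the in-hand offset while moving to the rack.

Emit:
{"api": "send_rows", "payload": {
  "motion": [
    {"gripper": 0, "travel": [-15, -0.6, 0], "rotation": [0, 0, -1.7]},
    {"gripper": 0, "travel": [-30, -1.2, 0], "rotation": [0, 0, -2]},
    {"gripper": 0, "travel": [-34, 2, 0], "rotation": [0, 0, -2]},
    {"gripper": 0, "travel": [-38, 0, 0], "rotation": [0, 0, 0]},
    {"gripper": 0, "travel": [-38, 0, 0], "rotation": [0, 0, 0]},
    {"gripper": 0, "travel": [-38, 0, 0], "rotation": [0, 0, 0]},
    {"gripper": 0, "travel": [-38, 0, 0], "rotation": [0, 0, 0]},
    {"gripper": 0, "travel": [-38, 0, 0], "rotation": [0, 0, 0]},
    {"gripper": 0, "travel": [-38, 0, 0], "rotation": [0, 0, 0]},
    {"gripper": 0, "travel": [-34, 0, 0], "rotation": [0, 0, 0]},
    {"gripper": 0, "travel": [-20, 0, 0], "rotation": [0, 0, 0]},
    {"gripper": 0, "travel": [-8, 0, 0], "rotation": [0, 0, 0]}
  ]
}}

```text
t: 7.0
tcp_pos: [0.4682, -0.1722, 0.1915]
tool_rot: [0.697, 0.717, -0.0, -0.001]
force: [-0.1, 0.2, -2.4]
finger_gap: 0.082
```

Emit:
{"api": "send_rows", "payload": {
  "motion": [
    {"gripper": 0, "travel": [0, 0, 0], "rotation": [0, 0, 0]},
    {"gripper": 0, "travel": [0, 0, 0], "rotation": [0, 0, 0]},
    {"gripper": 0, "travel": [0, 0, 0], "rotation": [0, 0, 0]}
  ]
}}

```text
t: 7.25
tcp_pos: [0.4675, -0.167, 0.1921]
tool_rot: [0.695, 0.719, -0.0, -0.002]
force: [-0.3, 0.0, -2.9]
finger_gap: 0.083
```

Run:
```python
from h import *
togo([421.1,-171.2,190],1.9);c=manip.calibration("wrist");tz=manip.sense()["tcp_pos"][2]
im=np.ascontiguousarray(manip.snapshot("wrist")[:,:,::-1]);cv2.imwrite("pics/w4.png",im)
s=manip.snapshot("side")[:,:,::-1];cv2.imwrite("pics/s4.png",s)
x0,y0,x1,y1=290,90,360,235
hsv=cv2.cvtColor(im,cv2.COLOR_BGR2HSV)
for v in range(120,235,8): print(v,[tuple(im[v,u]) and int(im[v,u].mean()) for u in range(300,350,2)])
a=cast("wrist",[(314,138),(336,138)],tz+.047,c);print(a)
cr=cv2.resize(im[60:260,220:440],(660,600),interpolation=cv2.INTER_CUBIC);cv2.imwrite("pics/w4c.png",cr)
```

```text
t7.25 tcp [ 467.544  -167.0265  192.0749] yaw_y 1.96 z [-0.0025  0.0023 -1.    ] F [-0.2682  0.0351 -2.8953] gap 7.1 q [-0.5689  0.4141  1.7898  0.0007  0.9411 -0.6035]
tool travel [ -2.5896 -46.5542   2.1828] turn z 0.05773692087798099
120 [209, 212, 209, 211, 220, 239, 239, 240, 182, 187, 132, 173, 173, 136, 89, 87, 92, 91, 89, 89, 90, 89, 89, 88, 87]
128 [156, 208, 208, 207, 209, 210, 211, 212, 209, 160, 94, 96, 96, 95, 97, 94, 90, 90, 91, 91, 86, 89, 93, 91, 88]
136 [145, 142, 140, 140, 139, 138, 171, 186, 89, 92, 95, 95, 95, 93, 93, 95, 93, 85, 90, 89, 91, 90, 89, 89, 90]
144 [113, 114, 116, 112, 109, 50, 92, 217, 238, 240, 240, 239, 239, 129, 127, 128, 129, 120, 89, 90, 90, 91, 89, 91, 91]
152 [55, 53, 77, 82, 76, 49, 108, 226, 249, 251, 127, 128, 129, 131, 131, 130, 133, 121, 94, 89, 91, 91, 89, 89, 88]
160 [50, 48, 50, 46, 49, 50, 96, 121, 127, 130, 131, 130, 132, 131, 134, 132, 128, 118, 78, 92, 88, 91, 91, 90, 93]
168 [95, 95, 93, 94, 91, 95, 94, 120, 126, 130, 129, 134, 130, 133, 133, 134, 131, 120, 88, 88, 91, 89, 91, 90, 91]
176 [95, 94, 96, 95, 93, 95, 92, 118, 125, 128
[... 298 characters left out ...]
7, 91, 91, 89]
200 [83, 110, 108, 104, 107, 108, 96, 116, 128, 132, 130, 129, 131, 130, 131, 134, 130, 117, 87, 90, 92, 88, 91, 90, 88]
208 [95, 103, 93, 166, 199, 125, 94, 116, 128, 129, 130, 130, 130, 132, 134, 134, 129, 116, 87, 136, 175, 176, 175, 175, 174]
216 [75, 103, 103, 104, 99, 99, 89, 114, 127, 131, 127, 130, 131, 131, 133, 135, 129, 113, 136, 176, 174, 172, 176, 175, 177]
224 [96, 180, 190, 192, 194, 191, 175, 113, 125, 130, 129, 129, 135, 133, 133, 134, 127, 111, 173, 175, 174, 175, 174, 175, 177]
232 [93, 190, 190, 186, 186, 164, 215, 111, 127, 129, 131, 129, 129, 128, 132, 136, 128, 109, 177, 174, 176, 177, 173, 174, 175]
[[ 0.4616 -0.1019  0.2391]
 [ 0.4688 -0.1016  0.2391]]
```

View pics/w4c.png

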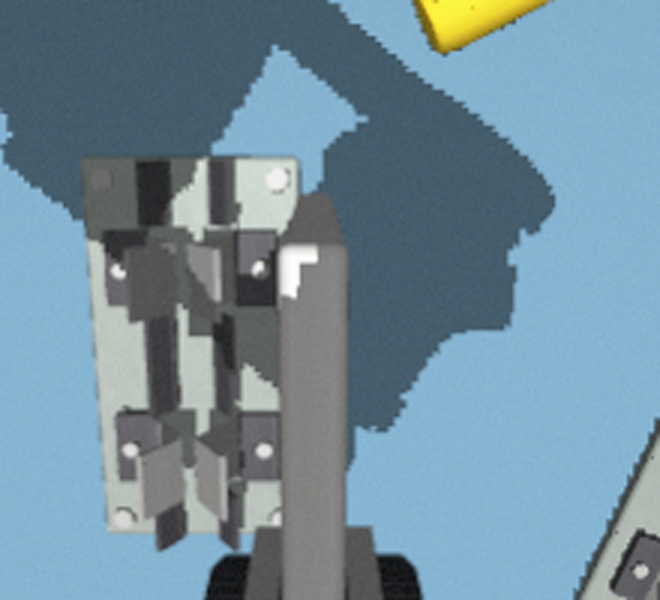

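Run:
```python
from h import *
s=manip.sense();c=manip.calibration("wrist");tz=s["tcp_pos"][2]
f=lambda x,y:(220+x/3,60+y/3)
P=cast("wrist",[f(81,157),f(299,157),f(108,532)],.008,c)*1000;print(P)
y=P[2]-P[0];print(np.linalg.norm(y),np.linalg.norm(P[1]-P[0]),np.degrees(np.arctan2(-y[1],-y[0])),"centre",(P[1]+P[2])/2)
E1=cast("wrist",[f(279,244),f(346,244)],tz+.047,c)*1000;print("panel end",E1,E1.mean(0),"len",E1[1]-E1[0])
e=np.radians(91.96);print("panel centre",E1.mean(0)[:2]-65*np.array([np.cos(e),np.sin(e)]),s["tcp_pos"])
```

```text
[[ 380.6575  -98.7794    8.    ]
 [ 459.8567  -96.0824    8.    ]
 [ 385.8791 -247.2982    8.    ]]
148.61051133828167 79.24507962586839 92.01357485489386 centre [ 422.8679 -171.6903    8.    ]
panel end [[ 461.7289 -103.0122  239.5019]
 [ 469.0244 -102.7461  239.5019]] [ 465.3767 -102.8791  239.5019] len [7.2954 0.2661 0.    ]
panel centre [ 467.5998 -167.8411] [ 0.4681 -0.1671  0.1925]
```

Emit:
{"api": "send_rows", "payload": {
  "motion": [
    {"gripper": 0, "travel": [-1, -16, 0], "rotation": [0, 0, 0]},
    {"gripper": 0, "travel": [-1, -20, 0], "rotation": [0, 0, 0]},
    {"gripper": 0, "travel": [-0.5, -10, 0], "rotation": [0, 0, 0]},
    {"gripper": 0, "travel": [0, 0, 0], "rotation": [0, 0, 0]},
    {"gripper": 0, "travel": [0, 0, 0], "rotation": [0, 0, 0]},
    {"gripper": 0, "travel": [0, 0, 10], "rotation": [0, 0, 0]},
    {"gripper": 0, "travel": [0, 0, 15], "rotation": [0, 0, 0]},
    {"gripper": 0, "travel": [0, 0, 15], "rotation": [0, 0, 0]},
    {"gripper": 0, "travel": [0, 0, 10], "rotation": [0, 0, 0]},
    {"gripper": 0, "travel": [0, 0, 0], "rotation": [0, 0, 0]},
    {"gripper": 0, "travel": [0, 0, 0], "rotation": [0, 0, 0]},
    {"gripper": 0, "travel": [0, 0, 0], "rotation": [0, 0, 0]}
  ]
}}

```text
t: 8.35
tcp_pos: [0.4239, -0.1734, 0.1433]
tool_rot: [0.695, 0.719, 0.0, 0.001]
force: [-0.4, 0.0, -4.0]
finger_gap: 0.081
```

Run:
```python
from h import *
togo([421.7,-171,71],1.95);c=manip.calibration("wrist")
im=np.ascontiguousarray(manip.snapshot("wrist")[:,:,::-1]);cv2.imwrite("pics/w5.png",im)
s=np.ascontiguousarray(manip.snapshot("side")[:,:,::-1]);cv2.imwrite("pics/s5.png",s)
cv2.imwrite("pics/c5.png",np.hstack([cv2.resize(im[60:310,240:430],(456,600),interpolation=cv2.INTER_CUBIC),cv2.resize(s[90:270,290:390],(333,600),interpolation=cv2.INTER_CUBIC)]))
```

```text
t8.35 tcp [ 423.8751 -173.4109  143.3281] yaw_y 1.92 z [ 0.0017 -0.001  -1.    ] F [-0.4077  0.0193 -4.026 ] gap 6.9 q [-0.6332  0.4529  1.9307  0.0002  0.756  -0.667 ]
tool travel [ 2.5624 -2.2123 72.3218] turn z -0.026782032232685715
```

View pics/c5.png

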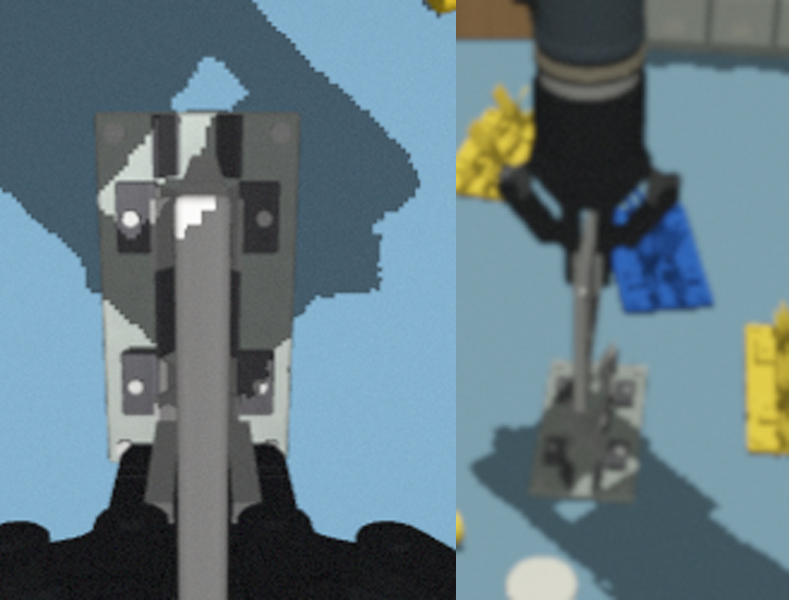

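The panel hangs above the rack, aligned in yaw. The crop shows the plate's top corners at (95,113) and (300,113), with the panel slightly to the right. I'll re-measure the rack from this closer view, then correct and descend.

Run:
```python
from h import *
c=manip.calibration("wrist");s=manip.sense();tz=s["tcp_pos"][2]
f=lambda x,y:(240+x/2.4,60+y/2.4)
P=cast("wrist",[f(95,112),f(300,112),f(110,459),f(286,459)],.008,c)*1000;print(P[:,:2],"len",np.linalg.norm(P[2]-P[0]),np.linalg.norm(P[1]-P[0]))
e=np.radians(91.93);u=np.array([np.cos(e),np.sin(e)])
print("rack centre from top edge",P[:2].mean(0)[:2]-75*u)
E1=cast("wrist",[f(175,197),f(229,197)],tz+.047,c)*1000;print("panel centre",E1[:,:2].mean(0)-65*u,np.ptp(E1[:,0]));st()
```

```text
[[ 379.7866  -98.4331]
 [ 458.3401  -95.7261]
 [ 384.9966 -245.8326]
 [ 463.2431 -243.1716]] len 147.49149030309476 78.60019308079443
rack centre from top edge [ 421.5892 -172.0371]
panel centre [ 423.1192 -174.2562] 7.342484788633044
t8.45 tcp [ 423.6255 -173.4002  143.563 ] yaw_y 1.92 z [ 0.0019 -0.0013 -1.    ] F [ 0.4818 -0.1591 -2.6916] gap 7.3 q [-0.6335  0.4521  1.9312  0.0001  0.756  -0.6671]
```

Emit:
{"api": "send_rows", "payload": {
  "motion": [
    {"gripper": 0, "travel": [2.4, -1.9, 0], "rotation": [0, 0, 0]},
    {"gripper": 0, "travel": [0, 0, 8], "rotation": [0, 0, 0]},
    {"gripper": 0, "travel": [0, 0, 10], "rotation": [0, 0, 0]},
    {"gripper": 0, "travel": [0, 0, 8], "rotation": [0, 0, 0]},
    {"gripper": 0, "travel": [0, 0, 5], "rotation": [0, 0, 0]},
    {"gripper": 0, "travel": [0, 0, 0], "rotation": [0, 0, 0]},
    {"gripper": 0, "travel": [0, 0, 0], "rotation": [0, 0, 0]}
  ]
}}

```text
t: 9.03
tcp_pos: [0.4205, -0.1705, 0.1114]
tool_rot: [0.695, 0.719, -0.0, -0.001]
force: [0.4, -0.5, -3.1]
finger_gap: 0.083
```

```bash
python3 -c "
from h import *
togo([421.8,-171,71],1.95)"
```

```text
t9.03 tcp [ 420.524  -170.5368  111.413 ] yaw_y 1.90 z [-0.0008  0.0006 -1.    ] F [ 0.3562 -0.4941 -3.1277] gap 7.1 q [-0.6324  0.5123  1.9639  0.      0.6664 -0.6656]
tool travel [-0.5314  1.2926 40.4116] turn z -0.04796153779751999
```

Emit:
{"api": "send_rows", "payload": {
  "motion": [
    {"gripper": 0, "travel": [-0.4, 1.0, 3], "rotation": [0, 0, 0]},
    {"gripper": 0, "travel": [0, 0, 4], "rotation": [0, 0, 0]},
    {"gripper": 0, "travel": [0, 0, 4], "rotation": [0, 0, 0]},
    {"gripper": 0, "travel": [0, 0, 4], "rotation": [0, 0, 0]},
    {"gripper": 0, "travel": [0, 0, 0], "rotation": [0, 0, 0]}
  ],
  "newtons": 100
}}

```text
t: 9.45
tcp_pos: [0.4215, -0.1708, 0.0962]
tool_rot: [0.695, 0.719, 0.0, -0.001]
force: [-3.4, -1.6, -2.0]
finger_gap: 0.079
```

Emit:
{"api": "send_rows", "payload": {
  "motion": [
    {"gripper": 0, "travel": [0, 0, 4], "rotation": [0, 0, 0]},
    {"gripper": 0, "travel": [0, 0, 4], "rotation": [0, 0, 0]},
    {"gripper": 0, "travel": [0, 0, 4], "rotation": [0, 0, 0]},
    {"gripper": 0, "travel": [0, 0, 0], "rotation": [0, 0, 0]}
  ]
}}

```text
t: 9.78
tcp_pos: [0.4215, -0.1709, 0.084]
tool_rot: [0.695, 0.719, -0.0, -0.0]
force: [-1.8, -1.0, -1.9]
finger_gap: 0.08
```

```bash
python3 -c "
from h import *
togo([421.8,-171,71],1.95)"
```

```text
t9.78 tcp [ 421.4973 -170.9217   83.9673] yaw_y 1.91 z [-0.0008  0.0005 -1.    ] F [-1.822  -1.047  -1.8881] gap 6.9 q [-0.6317  0.5698  1.9791 -0.0002  0.5937 -0.665 ]
tool travel [-0.0954  0.3107 12.967 ] turn z -0.03523751857528645
```

Emit:
{"api": "send_rows", "payload": {
  "motion": [
    {"gripper": 0, "travel": [0, 0, 4], "rotation": [0, 0, 0]},
    {"gripper": 0, "travel": [0, 0, 4], "rotation": [0, 0, 0]},
    {"gripper": 0, "travel": [0, 0, 2], "rotation": [0, 0, 0]},
    {"gripper": 0, "travel": [0, 0, 0], "rotation": [0, 0, 0]}
  ]
}}

```text
t: 10.12
tcp_pos: [0.4215, -0.1709, 0.0743]
tool_rot: [0.695, 0.719, 0.0, -0.0]
force: [-2.6, 3.4, -6.6]
finger_gap: 0.081
```

Emit:
{"api": "send_rows", "payload": {
  "motion": [
    {"gripper": 0, "travel": [0, 0, 1], "rotation": [0, 0, 0]},
    {"gripper": 0, "travel": [0, 0, 1], "rotation": [0, 0, 0]},
    {"gripper": 0, "travel": [0, 0, 0], "rotation": [0, 0, 0]}
  ]
}}

```text
t: 10.37
tcp_pos: [0.4215, -0.1708, 0.0727]
tool_rot: [0.695, 0.719, 0.0, -0.0]
force: [-0.4, 3.6, -4.5]
finger_gap: 0.08
```

Run:
```python
from h import *
togo([421.8,-171,71],1.95)
s=np.ascontiguousarray(manip.snapshot("side")[:,:,::-1]);cv2.imwrite("pics/s6.png",s)
im=np.ascontiguousarray(manip.snapshot("wrist")[:,:,::-1]);cv2.imwrite("pics/w6.png",im)
cv2.imwrite("pics/c6.png",np.hstack([cv2.resize(im[60:310,240:430],(456,600),interpolation=cv2.INTER_CUBIC),cv2.resize(s[150:260,290:350],(327,600),interpolation=cv2.INTER_CUBIC)]))
```

```text
t10.37 tcp [ 421.536  -170.7736   72.6808] yaw_y 1.90 z [-0.0005  0.0005 -1.    ] F [-0.383   3.6311 -4.5416] gap 6.8 q [-0.6316  0.5937  1.9856  0.0003  0.5631 -0.6649]
tool travel [-0.2359  0.2571  1.6806] turn z -0.05376968721926878
```

View pics/c6.png

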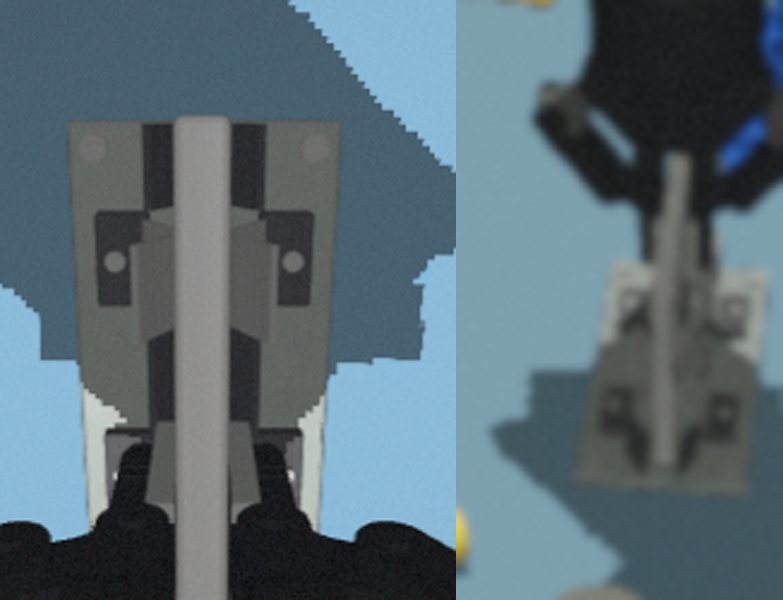

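Run:
```python
from h import *
c=manip.calibration("wrist");s=manip.sense();tz=s["tcp_pos"][2]
f=lambda x,y:(240+x/2.4,60+y/2.4)
print(cast("wrist",[f(175,116),f(231,116)],tz+.047,c)*1000)
print(cast("wrist",[f(68,121),f(341,121)],.008,c)*1000)
g=lambda x,y:(290+(x-456)/5.45,150+y/5.45)
for z in(.118,.12):print("side top far/near?",cast("side",[g(679,155)],z)*1000)
print("side bottom near",cast("side",[g(660,467)],.008)*1000,"plate near corners",cast("side",[g(576,482),g(748,492)],.008)*1000)
w=cv2.imread("pics/w6.png")
cv2.imwrite("pics/c6b.png",cv2.resize(cv2.imread("pics/s6.png")[130:260,270:370],(600,600),interpolation=cv2.INTER_CUBIC))
v=w[60:330,324].mean(1).astype(int);print(v[::6])
```

```text
[[415.1238 -96.3996 119.815 ]
 [422.5108 -96.1469 119.815 ]]
[[380.2091 -98.6361   8.    ]
 [458.5535 -95.953    8.    ]]
side top far/near? [[ 421.6781 -194.7855  118.    ]]
side top far/near? [[ 421.3621 -192.3206  120.    ]]
side bottom near [[ 418.2262 -103.2443    8.    ]] plate near corners [[454.9037 -88.7896   8.    ]
 [376.6272 -93.2817   8.    ]]
[ 92  95  90  93  92  91  94  92 113 144 144 145 143 144 144 142 142 143
 145 143 142 141 143 145 147 142 143 142 142 143 142 144 142 145 141 145
 141 141 141 140 142 140 139 138 139]
```

View pics/c6b.png

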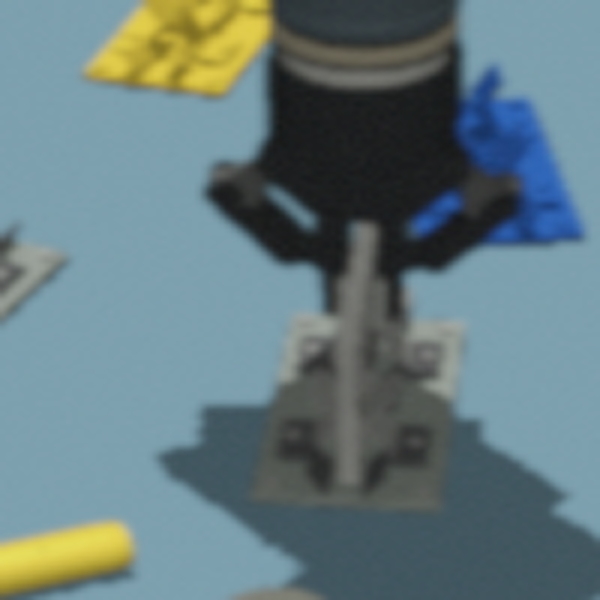

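```bash
cat >> h.py <<'E'
def castx(n,uv,x):
    a=cast(n,uv,0.);b=cast(n,uv,.1);k=(x-a[:,:1])/(b[:,:1]-a[:,:1]);return a+k*(b-a)
def casty(n,uv,y):
    a=cast(n,uv,0.);b=cast(n,uv,.1);k=(y-a[:,1:2])/(b[:,1:2]-a[:,1:2]);return a+k*(b-a)
E
python3 - <<'E'
from h import *
T=np.array(manip.calibration("side")["cam_to_world"]);c=manip.calibration("side")
def proj(p):
    q=np.linalg.inv(T)@np.append(np.array(p)/1000,1);x=q[:2]/q[2];x=x*(1+c["k1"]*(x@x));return c["cx"]+c["fx"]*x[0],c["cy"]+c["fy"]*x[1]
g6=lambda x,y:(270+x/6,130+y*130/600)
g5=lambda x,y:(290+(x-456)/3.33,90+y*.3)
print("seen now top,bot",g6(363,222),g6(348,487))
e=np.radians(91.93);u=np.array([np.cos(e),np.sin(e)])
for tilt in (0,3,6,9):
    a=np.radians(tilt) # + : +y end down, top to +y
    out=[]
    for h in(27.9,-82): # rel grasp point, upper/lower corner, at 65-0.8 along
        d=64.2;dy=d*np.cos(a)+h*np.sin(a);dz=-d*np.sin(a)+h*np.cos(a)
        out.append(np.round(proj([421.5+u[0]*dy,-170.8+u[1]*dy,72.7+19+dz]),1))
    print(tilt,out)
print("w5 seen",g5(590,210),g5(580,405))
print("w5 pred tilt0",[np.round(proj([423.9+u[0]*64.2,-173.4+64.2,143.3+19+h]),1) for h in(27.9,-82)])
print("plate near corners pred",[proj([421.4+75*u[0]+s*40,-171.9+75+s*1.3,8]) for s in(1,-1)],"seen",g6(252,497),g6(440,508))
E
```

```text
seen now top,bot (330.5, 178.1) (328.0, 235.51666666666665)
0 [array([327. , 201.6]), array([327.2, 234.2])]
3 [array([327. , 203.1]), array([327.4, 233.8])]
6 [array([326.9, 204.5]), array([327.5, 233.3])]
9 [array([326.9, 205.9]), array([327.7, 232.8])]
w5 seen (330.24024024024027, 153.0) (327.23723723723725, 211.5)
w5 pred tilt0 [array([326. , 177.1]), array([326.2, 213. ])]
plate near corners pred [(np.float64(310.8948396011669), np.float64(236.2951338256421)), (np.float64(342.8873429834326), np.float64(238.731590808156))] seen (312.0, 237.68333333333334) (343.3333333333333, 240.06666666666666)
```

Run:
```python
from h import *
T=np.array(manip.calibration("side")["cam_to_world"]);c=manip.calibration("side")
def proj(p):
    q=np.linalg.inv(T)@np.append(np.array(p)/1000,1);x=q[:2]/q[2];x=x*(1+c["k1"]*(x@x));return np.round([c["cx"]+c["fx"]*x[0],c["cy"]+c["fy"]*x[1]],1)
e=np.radians(91.93);u=np.array([np.cos(e),np.sin(e)])
P=lambda d,z:proj([421.4+u[0]*d,-171.9+u[1]*d,z])
for a in(0,3,5,7):
    r=np.radians(a);B=np.array([65-.0,8.]);up=np.array([np.sin(r),np.cos(r)]);al=np.array([-np.cos(r),np.sin(r)])
    N=B+110*up;F=N+130*al;print(a,"bot",P(*B),"near top",P(*N),"far top",P(*F),"far bot z",(B+130*al))
print("w5 upright far top",proj([423.2-65*u[0],-174.2-65,190.2]),"seen 330.2,153 incl bias(.7,1.3)")
for n in("w3","w5","w6"):
    im=cv2.imread(f"pics/{n}.png");print(n,im[90:150:2,325].mean(1).astype(int), [im[r,305:345].mean(1).astype(int) for r in (160,)][0])
```

```text
0 bot [327.2 234.6] near top [327.1 202. ] far top [332.3 168.1] far bot z [-65.   8.]
3 bot [327.2 234.6] near top [326.8 203.7] far top [332.1 167.5] far bot z [-64.8218  14.8037]
5 bot [327.2 234.6] near top [326.7 204.9] far top [332.  167.1] far bot z [-64.5053  19.3302]
7 bot [327.2 234.6] near top [326.5 206.2] far top [331.8 166.8] far bot z [-64.031  23.843]
w5 upright far top [331.8 144. ] seen 330.2,153 incl bias(.7,1.3)
w3 [148  84  84  86  83  87  84  85  84  84  84  86  82  86  82  85  84  85
  91  91  88  86  86  87  90  89 111 122 126 123] [ 86  82  83  89  93  88  80  75  99 113 115 117 125 125 125 123 122 123
 125 123 122 122 126 123 126 126 127 126 121 116  99  82  91  85  89  88
  89  90  90  89]
w5 [172 170 170 171 171 171 171 172 117 198 208 191 168 168 166 168  94  96
  94  96  92  91  92  95  94  94 192 239 251 127] [ 89  82  82  83  81  85  77  83 102 120 124 125 129 128 125 127 129 126
 128 128 129 129 130 130 129 131 132 129 122 121 101  78  82  86  93  93
  71  47  48  47]
w6 [ 94  94  95  92  93  91  93  93  96 112 135 145 144 144 145 143 146 145
 146 143 144 143 142 142 145 143 143 146 145 145] [ 86  84  86  90  91  88  87  95 118 127 136 141 144 144 143 143 142 143
 145 145 143 144 147 147 147 147 146 141 130 126 108  91  85  84  87  88
  89  85  87  89]
```

View pics/w6.png

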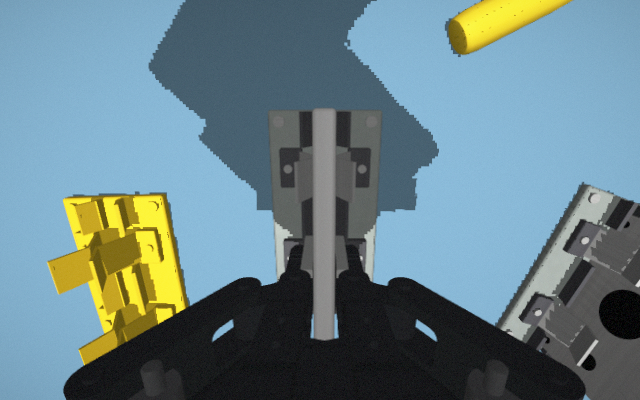

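```bash
cat > tilt.py <<'E'
from h import *
def tilt(n,v0,v1):
    c=manip.calibration("wrist");im=cv2.GaussianBlur(cv2.imread(f"pics/{n}.png"),(1,9),0).mean(2);S=[];W=[];C=[]
    hs=cv2.imread(f"pics/{n}.png")
    for v in range(v0,v1,4):
        r=im[v,300:350];g=np.gradient(r);a=np.argmax(g[5:20])+5;b=np.argmin(g[28:42])+28
        sub=lambda k,s:k+(0 if not 0<k<len(g)-1 else (s*g[k-1]-s*g[k+1])/(2*(s*g[k-1]-2*s*g[k]+s*g[k+1])+1e-9))
        W.append(sub(b,-1)-sub(a,1));S.append((v-c["cy"])/c["fy"])
    S=np.array(S);W=np.array(W)
    k=np.polyfit(S,W,1);ok=abs(np.polyval(k,S)-W)<1;k=np.polyfit(S[ok],W[ok],1)
    print(n,"n angle deg %.2f"%np.degrees(np.arctan(k[0]/k[1])),"w0 %.2f"%k[1],"->depth0 %.1f"%(c["fx"]*8/k[1]),"rms %.2f"%np.std(np.polyval(k,S[ok])-W[ok]),ok.sum(),len(ok))
E
python3 - <<'E'
from tilt import *
tilt("w3",145,330);tilt("w4",165,330);tilt("w5",160,330);tilt("w6",115,330)
E
```

```text
w3 n angle deg -15.45 w0 21.16 ->depth0 109.4 rms 0.27 7 47
w4 n angle deg -2.02 w0 20.42 ->depth0 113.4 rms 0.43 8 42
w5 n angle deg -8.11 w0 22.09 ->depth0 104.8 rms 0.38 14 43
w6 n angle deg -6.36 w0 22.29 ->depth0 103.8 rms 0.38 36 54
```

The evidence is that the panel pitched in the grip. In the wrist view its +y top end has moved about 10 mm out, from row 142 to row 108. In the side view its lower +y corner is already home. So the -y clip is probably still holding that end up. I'll let go, back off straight up, and look.

Emit:
{"api": "send_rows", "payload": {
  "motion": [
    {"gripper": 30, "travel": [0, 0, 0], "rotation": [0, 0, 0]},
    {"gripper": 40, "travel": [0, 0, 0], "rotation": [0, 0, 0]},
    {"gripper": 40, "travel": [0, 0, 0], "rotation": [0, 0, 0]},
    {"gripper": 40, "travel": [0, 0, 0], "rotation": [0, 0, 0]},
    {"gripper": 40, "travel": [0, 0, -10], "rotation": [0, 0, 0]},
    {"gripper": 40, "travel": [0, 0, -25], "rotation": [0, 0, 0]},
    {"gripper": 40, "travel": [0, 0, -35], "rotation": [0, 0, 0]},
    {"gripper": 40, "travel": [0, 0, -35], "rotation": [0, 0, 0]},
    {"gripper": 40, "travel": [0, 0, -30], "rotation": [0, 0, 0]},
    {"gripper": 40, "travel": [0, 0, -15], "rotation": [0, 0, 0]},
    {"gripper": 40, "travel": [0, 0, 0], "rotation": [0, 0, 0]},
    {"gripper": 40, "travel": [0, 0, 0], "rotation": [0, 0, 0]}
  ]
}}

```text
t: 11.47
tcp_pos: [0.4219, -0.1712, 0.2236]
tool_rot: [0.695, 0.719, 0.0, 0.001]
force: [-0.9, -0.0, -0.9]
finger_gap: 0.469
```

Run:
```python
from h import *
import pickle
st();c=manip.calibration("wrist");pickle.dump(c,open("w7.pkl","wb"))
im=np.ascontiguousarray(manip.snapshot("wrist")[:,:,::-1]);cv2.imwrite("pics/w7.png",im)
s=np.ascontiguousarray(manip.snapshot("side")[:,:,::-1]);cv2.imwrite("pics/s7.png",s)
t=np.ascontiguousarray(manip.snapshot("top")[:,:,::-1]);cv2.imwrite("pics/t7.png",t)
cv2.imwrite("pics/c7.png",np.hstack([cv2.resize(im[60:310,240:430],(456,600),interpolation=cv2.INTER_CUBIC),cv2.resize(s[150:260,290:350],(327,600),interpolation=cv2.INTER_CUBIC)]))
```

```text
t11.47 tcp [ 421.9438 -171.1575  223.586 ] yaw_y 1.91 z [ 0.0019 -0.0014 -1.    ] F [-0.8785 -0.0066 -0.9336] gap 40.0 q [-0.6316  0.3111  1.8533 -0.      0.9748 -0.6649]
```

View pics/c7.png

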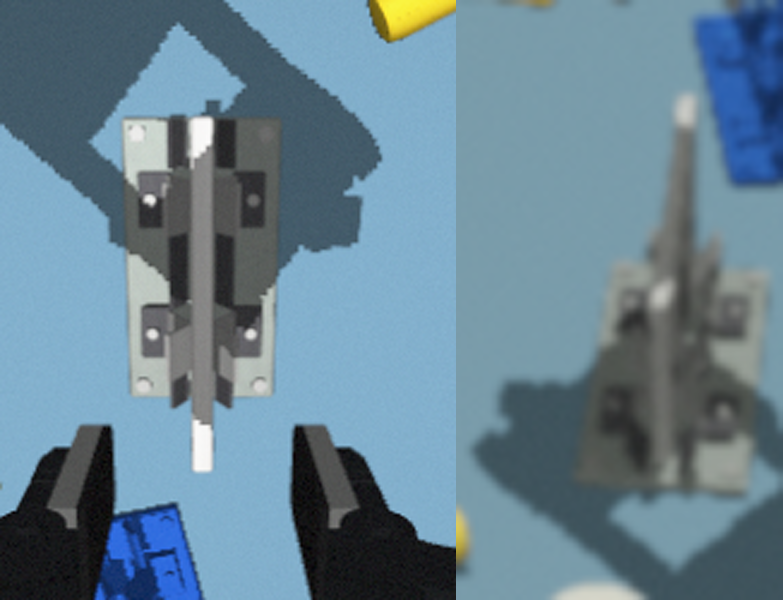

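This crop (the last picture I can view) shows the panel standing in the rack. In the wrist part its top edge runs from (201,117) to (201,470). In the side part the far top end is at (685,95) and the near top end at (660,288). I'll triangulate both ends from the two views.

```bash
cat >> h.py <<'E'
def tri(a,b):
    (o1,p1),(o2,p2)=a,b;d1=(p1-o1)/np.linalg.norm(p1-o1);d2=(p2-o2)/np.linalg.norm(p2-o2)
    k=np.linalg.lstsq(np.c_[d1,-d2],o2-o1,rcond=None)[0];A=o1+k[0]*d1;B=o2+k[1]*d2
    return (A+B)/2*1000,np.linalg.norm(A-B)*1000
def ray(n,uv,c):return np.array(c["cam_to_world"])[:3,3],cast(n,[uv],.0,c)[0]
E
cat > m7.py <<'E'
from h import *
import pickle,sys
n=sys.argv[1];cw=pickle.load(open(f"w{n}.pkl","rb"));cs=manip.calibration("side")
im=cv2.imread(f"pics/w{n}.png");sd=cv2.imread(f"pics/s{n}.png")
hs=lambda a:cv2.cvtColor(a,cv2.COLOR_BGR2HSV)
# wrist: column profile along panel centre
print("wrist col",[(v,im[v,322:326].mean(0).astype(int).tolist()) for v in list(range(104,114,1))+list(range(250,262,1))])
m=(hs(sd)[:,:,1]<40)&(sd.mean(2)>150)
print("side bright px",[(v,(np.flatnonzero(m[v,325:340])+325).tolist()) for v in range(160,212) if m[v,325:340].any()])
E
python3 m7.py 7
python3 - <<'E'
from h import *
import pickle
cw=pickle.load(open("w7.pkl","rb"));cs=manip.calibration("side")
fw=lambda x,y:(240+x/2.4,60+y/2.4);fs=lambda x,y:(290+(x-456)/5.45,150+y/5.45)
for nm,a,b in(("near",(201.5,117),(660,288)),("far",(201,470),(685,94))):
    print(nm,tri(ray("wrist",fw(*a),cw),ray("side",fs(*b),cs)))
    for dy in(-6,6):print("   side row",dy,tri(ray("wrist",fw(*a),cw),ray("side",fs(b[0],b[1]+dy),cs)))
print("widths cast@118: near",cast("wrist",[fw(189,117),fw(214,117)],.118,cw)*1000,"far",cast("wrist",[fw(190.5,470),fw(212.5,470)],.118,cw)*1000)
E
```

```text
wrist col [(104, [194, 167, 123]), (105, [194, 167, 124]), (106, [177, 153, 113]), (107, [139, 120, 89]), (108, [159, 151, 141]), (109, [220, 221, 222]), (110, [244, 245, 245]), (111, [247, 247, 248]), (112, [247, 247, 247]), (113, [247, 247, 248]), (250, [246, 247, 247]), (251, [245, 246, 247]), (252, [246, 247, 247]), (253, [245, 246, 247]), (254, [245, 246, 247]), (255, [245, 246, 246]), (256, [219, 211, 197]), (257, [205, 180, 140]), (258, [206, 176, 131]), (259, [204, 176, 131]), (260, [202, 175, 128]), (261, [205, 176, 129])]
side bright px [(167, [331, 332, 333]), (168, [330, 331, 332, 333]), (169, [330, 331, 332, 333]), (170, [330, 331, 332, 333]), (171, [330, 331, 332, 333]), (172, [330, 331, 332, 333]), (202, [327, 328]), (203, [326, 327, 328]), (204, [326, 327, 328]), (205, [326, 327, 328])]
near (array([417.9899, -96.8118, 124.651 ]), np.float64(1.9659588795213467))
   side row -6 (array([417.9831, -96.8104, 128.0623]), np.float64(1.9730831648836615))
   side row 6 (array([417.9966, -96.8133, 121.2231]), np.float64(1.9587972831102003))
far (array([ 423.0105, -224.9653,  129.8885]), np.float64(0.31589473081532304))
   side row -6 (array([ 422.7695, -221.8286,  135.7157]), np.float64(0.5854140981969407))
   side row 6 (array([ 423.2545, -228.1396,  123.9911]), np.float64(0.04310088580701122))
widths cast@118: near [[414.6906 -96.827  118.    ]
 [423.2491 -96.5328 118.    ]] far [[ 419.2024 -231.5328  118.    ]
 [ 427.9723 -231.2373  118.    ]]
```

Triangulation puts the +y top end at about z 118–124 mm and the -y end at about 130. The panel is tilted roughly 5°, with its -y end still high and its +y lower corner about home. Next I'll close the fingers and press down on the top edge near the -y end, reading force against height.

```bash
python3 -c "
from h import *
togo([423,-215,150],1.9)"
```

```text
t11.62 tcp [ 420.7836 -170.3679  221.5132] yaw_y 1.90 z [-0.0026  0.0019 -1.    ] F [-1.1408 -0.4057 -0.3473] gap 39.5 q [-0.6317  0.3147  1.8552  0.      0.9749 -0.6649]
tool travel [-44.8233   0.9178  71.422 ] turn z -0.001635553827137981
```

Emit:
{"api": "send_rows", "payload": {
  "motion": [
    {"gripper": 0, "travel": [-14, 0, 0], "rotation": [0, 0, 0]},
    {"gripper": 0, "travel": [-20, 0, 0], "rotation": [0, 0, 0]},
    {"gripper": 0, "travel": [-10, 0, 10], "rotation": [0, 0, 0]},
    {"gripper": 0, "travel": [0, 0, 20], "rotation": [0, 0, 0]},
    {"gripper": 0, "travel": [0, 0, 20], "rotation": [0, 0, 0]},
    {"gripper": 0, "travel": [0, 0, 12], "rotation": [0, 0, 0]},
    {"gripper": 0, "travel": [0, 0, 8], "rotation": [0, 0, 0]},
    {"gripper": 0, "travel": [0, 0, 0], "rotation": [0, 0, 0]},
    {"gripper": 0, "travel": [0, 0, 0], "rotation": [0, 0, 0]},
    {"gripper": 0, "travel": [0, 0, 0], "rotation": [0, 0, 0]}
  ]
}}

```text
t: 12.45
tcp_pos: [0.4235, -0.2154, 0.153]
tool_rot: [0.695, 0.719, 0.0, 0.0]
force: [0.4, -0.2, 0.3]
finger_gap: -0.0
```

```bash
python3 -c "
from h import *
togo([423,-215,138],1.9)"
```

```text
t12.45 tcp [ 423.5077 -215.442   152.9743] yaw_y 1.90 z [ 0.0005 -0.0005 -1.    ] F [ 0.4208 -0.1983  0.3482] gap -0.0 q [-0.7064  0.4533  1.8804 -0.      0.8073 -0.7395]
tool travel [ 0.4656 -0.5002 14.9738] turn z -0.0027848580785521104
```

Emit:
{"api": "send_rows", "payload": {
  "motion": [
    {"gripper": 0, "travel": [0, 0, 5], "rotation": [0, 0, 0]},
    {"gripper": 0, "travel": [0, 0, 5], "rotation": [0, 0, 0]},
    {"gripper": 0, "travel": [0, 0, 4], "rotation": [0, 0, 0]},
    {"gripper": 0, "travel": [0, 0, 0], "rotation": [0, 0, 0]}
  ]
}}

```text
t: 12.78
tcp_pos: [0.4228, -0.2146, 0.1382]
tool_rot: [0.695, 0.719, -0.0, -0.001]
force: [-0.6, -0.2, -0.1]
finger_gap: -0.004
```

Emit:
{"api": "send_rows", "payload": {
  "motion": [
    {"gripper": 0, "travel": [0, 0, 3], "rotation": [0, 0, 0]},
    {"gripper": 0, "travel": [0, 0, 0], "rotation": [0, 0, 0]}
  ]
}}

```text
t: 12.95
tcp_pos: [0.423, -0.2148, 0.1355]
tool_rot: [0.695, 0.719, -0.0, -0.0]
force: [0.0, 0.2, 0.9]
finger_gap: -0.004
```

Emit:
{"api": "send_rows", "payload": {
  "motion": [
    {"gripper": 0, "travel": [0, 0, 3], "rotation": [0, 0, 0]},
    {"gripper": 0, "travel": [0, 0, 0], "rotation": [0, 0, 0]}
  ]
}}

```text
t: 13.12
tcp_pos: [0.4231, -0.2149, 0.1325]
tool_rot: [0.695, 0.719, -0.0, -0.0]
force: [-0.5, 0.1, 0.3]
finger_gap: -0.002
```

Emit:
{"api": "send_rows", "payload": {
  "motion": [
    {"gripper": 0, "travel": [0, 0, 3], "rotation": [0, 0, 0]},
    {"gripper": 0, "travel": [0, 0, 0], "rotation": [0, 0, 0]}
  ]
}}

```text
t: 13.28
tcp_pos: [0.4231, -0.2149, 0.1295]
tool_rot: [0.695, 0.719, -0.0, -0.0]
force: [-1.0, -0.7, -0.1]
finger_gap: 0.001
```

Emit:
{"api": "send_rows", "payload": {
  "motion": [
    {"gripper": 0, "travel": [0, 0, 2.5], "rotation": [0, 0, 0]},
    {"gripper": 0, "travel": [0, 0, 0], "rotation": [0, 0, 0]}
  ]
}}

```text
t: 13.45
tcp_pos: [0.4231, -0.2149, 0.127]
tool_rot: [0.695, 0.719, -0.0, -0.0]
force: [-0.3, -0.0, 0.2]
finger_gap: 0.0
```

Emit:
{"api": "send_rows", "payload": {
  "motion": [
    {"gripper": 0, "travel": [0, 0, 2.5], "rotation": [0, 0, 0]},
    {"gripper": 0, "travel": [0, 0, 0], "rotation": [0, 0, 0]}
  ]
}}

```text
t: 13.62
tcp_pos: [0.4231, -0.2149, 0.1245]
tool_rot: [0.695, 0.719, 0.0, -0.0]
force: [-0.3, -0.8, -0.7]
finger_gap: -0.006
```

Emit:
{"api": "send_rows", "payload": {
  "motion": [
    {"gripper": 0, "travel": [0, 0, 2], "rotation": [0, 0, 0]},
    {"gripper": 0, "travel": [0, 0, 0], "rotation": [0, 0, 0]}
  ]
}}

```text
t: 13.78
tcp_pos: [0.423, -0.2149, 0.1225]
tool_rot: [0.695, 0.719, -0.0, -0.0]
force: [-0.1, -0.1, 0.8]
finger_gap: 0.003
```

Emit:
{"api": "send_rows", "payload": {
  "motion": [
    {"gripper": 0, "travel": [0, 0, 2], "rotation": [0, 0, 0]},
    {"gripper": 0, "travel": [0, 0, 0], "rotation": [0, 0, 0]}
  ]
}}

```text
t: 13.95
tcp_pos: [0.4231, -0.2149, 0.1205]
tool_rot: [0.695, 0.719, -0.0, -0.0]
force: [-0.3, -0.2, -0.4]
finger_gap: -0.001
```

Emit:
{"api": "send_rows", "payload": {
  "motion": [
    {"gripper": 0, "travel": [0, 0, 1.2], "rotation": [0, 0, 0]},
    {"gripper": 0, "travel": [0, 0, 0], "rotation": [0, 0, 0]}
  ]
}}

```text
t: 14.12
tcp_pos: [0.4231, -0.2149, 0.1194]
tool_rot: [0.695, 0.719, -0.0, -0.0]
force: [-0.5, 0.5, -0.1]
finger_gap: 0.001
```

Emit:
{"api": "send_rows", "payload": {
  "motion": [
    {"gripper": 0, "travel": [0, 0, 1.2], "rotation": [0, 0, 0]},
    {"gripper": 0, "travel": [0, 0, 0], "rotation": [0, 0, 0]}
  ]
}}

```text
t: 14.28
tcp_pos: [0.4231, -0.2149, 0.1183]
tool_rot: [0.695, 0.719, 0.0, -0.0]
force: [0.3, -0.1, -0.9]
finger_gap: 0.001
```

Emit:
{"api": "send_rows", "payload": {
  "motion": [
    {"gripper": 0, "travel": [0, 0, 1.2], "rotation": [0, 0, 0]},
    {"gripper": 0, "travel": [0, 0, 0], "rotation": [0, 0, 0]}
  ]
}}

```text
t: 14.45
tcp_pos: [0.4237, -0.2151, 0.118]
tool_rot: [0.695, 0.719, 0.0, 0.001]
force: [-0.4, 1.2, 6.7]
finger_gap: -0.002
```

Contact came only at z ≈ 118.1 (6.7 N). At y = -215 the top edge is therefore already at its home height of 118. I'll back off and re-measure numerically.

Emit:
{"api": "send_rows", "payload": {
  "motion": [
    {"gripper": 0, "travel": [0, 0, -10], "rotation": [0, 0, 0]},
    {"gripper": 0, "travel": [0, 0, -30], "rotation": [0, 0, 0]},
    {"gripper": 0, "travel": [0, 0, -35], "rotation": [0, 0, 0]},
    {"gripper": 0, "travel": [20, 0, -20], "rotation": [0, 0, 0]},
    {"gripper": 0, "travel": [24, 0, -10], "rotation": [0, 0, 0]},
    {"gripper": 0, "travel": [0, 0, 0], "rotation": [0, 0, 0]},
    {"gripper": 0, "travel": [0, 0, 0], "rotation": [0, 0, 0]},
    {"gripper": 0, "travel": [0, 0, 0], "rotation": [0, 0, 0]},
    {"gripper": 0, "travel": [0, 0, 0], "rotation": [0, 0, 0]}
  ]
}}

```text
t: 15.2
tcp_pos: [0.4216, -0.1715, 0.2216]
tool_rot: [0.695, 0.719, -0.0, -0.0]
force: [0.2, 0.4, -0.1]
finger_gap: 0.0
```

Run:
```python
from h import *
import pickle
st();c=manip.calibration("wrist");pickle.dump(c,open("w8.pkl","wb"));print(np.array(c["cam_to_world"])[:3,3])
im=np.ascontiguousarray(manip.snapshot("wrist")[:,:,::-1]);cv2.imwrite("pics/w8.png",im)
s=np.ascontiguousarray(manip.snapshot("side")[:,:,::-1]);cv2.imwrite("pics/s8.png",s)
t=np.ascontiguousarray(manip.snapshot("top")[:,:,::-1]);cv2.imwrite("pics/t8.png",t)
hs=cv2.cvtColor(im,cv2.COLOR_BGR2HSV)
# panel ends along centre column, plate edges along side columns
col=lambda u:im[:,u-1:u+2].mean(1).mean(1).astype(int)
print("panel",[ (v,col(324)[v]) for v in range(100,135)]);print("lower",[(v,col(324)[v]) for v in range(240,285)])
print("plate left",[(v,col(300)[v]) for v in range(100,135)]);print("plate right",[(v,col(345)[v]) for v in range(100,135)])
for v in range(108,285,8): print(v,im[v,308:342].mean(1).astype(int))
```

```text
t15.20 tcp [ 421.6109 -171.4606  221.5615] yaw_y 1.89 z [-0.0009  0.0004 -1.    ] F [ 0.2363  0.4206 -0.0774] gap 0.0 q [-0.6325  0.3153  1.8539 -0.0003  0.9733 -0.6652]
[ 0.4188 -0.0971  0.3642]
panel [(100, np.int64(166)), (101, np.int64(168)), (102, np.int64(167)), (103, np.int64(166)), (104, np.int64(168)), (105, np.int64(169)), (106, np.int64(167)), (107, np.int64(168)), (108, np.int64(136)), (109, np.int64(129)), (110, np.int64(182)), (111, np.int64(194)), (112, np.int64(177)), (113, np.int64(155)), (114, np.int64(156)), (115, np.int64(155)), (116, np.int64(127)), (117, np.int64(92)), (118, np.int64(92)), (119, np.int64(147)), (120, np.int64(195)), (121, np.int64(239)), (122, np.int64(250)), (123, np.int64(250)), (124, np.int64(250)), (125, np.int64(225)), (126, np.int64(161)), (127, np.int64(161)), (128, np.int64(145)), (129, np.int64(125)), (130, np.int64(126)), (131, np.int64(127)), (132, np.int64(127)), (133, np.int64(126)), (134, np.int64(126))]
lower [(240, np.int64(21)), (241, np.int64(16)), (242, np.int64(19)), (243, np.int64(14)), (244, np.int64(15)), (245, np.int64(19
[... 4771 characters left out ...]
170 169 167]
244 [142 144 126  93  79  81  80  84  83  81  81  80  72  49  22  13  16  15
   8  42  71  80  81  81  81  82  80  83  83 105 137 143 142 140]
252 [20 29 59 83 80 79 82 80 85 84 78 83 68 39 15 17 16 22 22 38 67 80 80 81
 84 82 77 80 81 83 66 31 22 21]
260 [23 60 80 81 84 80 82 81 83 81 83 77 68 30 18 25 21 23 23 30 57 82 83 79
 82 81 81 82 79 81 79 59 19 23]
268 [56 78 81 80 82 81 80 79 83 82 78 82 63 32 18 18 16 19 21 25 57 80 77 79
 77 82 79 82 79 80 81 82 62 10]
276 [24 23 25 20 24 21 20 23 23 19 33 79 90 38 32 27 29 24 26 39 82 89 40 23
 22 22 25 27 18 20 24 20 20 17]
284 [24 23 23 23 24 17 19 24 15 14 19 19 25 16 30 26 23 24 25 21 25 24 21 19
 19 20 22 21 18 25 24 25 24 26]
```

The panel changed during the press: the near end of its top edge moved from row 109 to about row 120, and its apparent width shrank. So the press rotated and seated it. I'll compute where it stands now.

Run:
```python
from h import *
import pickle
c=pickle.load(open("w8.pkl","rb"))
for v in(119,120,121):print(v,cast("wrist",[(325,v)],.118,c)*1000)
print("plate edge",cast("wrist",[(300,109.7),(345,109.7)],.008,c)*1000)
print("far?",cast("wrist",[(325,235)],.118,c)*1000)
print("mid x",cast("wrist",[(325,140),(325,228)],.118,c)*1000)
s=cv2.imread("pics/s8.png");g=s.mean(2).astype(int)
print("side rows near col327");print([(v,g[v,326:330].mean().astype(int)) for v in range(190,246)])
print([(v,(np.flatnonzero((g[v,320:340]>150)&(np.ptp(s[v,320:340],axis=1)<25))+320).tolist()) for v in range(158,212)])
t=cv2.imread("pics/t8.png");gt=t.mean(2).astype(int);print(gt[186:222:2,305:366:2])
```

```text
119 [[ 419.4994 -104.8666  118.    ]]
120 [[ 419.5272 -105.6656  118.    ]]
121 [[ 419.5551 -106.4661  118.    ]]
plate edge [[389.8983 -98.6661   8.    ]
 [443.0413 -96.868    8.    ]]
far? [[ 423.1206 -208.7622  118.    ]]
mid x [[ 420.0945 -121.9566  118.    ]
 [ 422.8761 -201.7524  118.    ]]
side rows near col327
[(190, np.int64(129)), (191, np.int64(126)), (192, np.int64(122)), (193, np.int64(116)), (194, np.int64(112)), (195, np.int64(107)), (196, np.int64(104)), (197, np.int64(104)), (198, np.int64(107)), (199, np.int64(111)), (200, np.int64(118)), (201, np.int64(140)), (202, np.int64(155)), (203, np.int64(144)), (204, np.int64(114)), (205, np.int64(102)), (206, np.int64(102)), (207, np.int64(102)), (208, np.int64(99)), (209, np.int64(98)), (210, np.int64(98)), (211, np.int64(99)), (212, np.int64(100)), (213, np.int64(101)), (214, np.int64(101)), (215, np.int64(100)), (216, np.int64(99)), (217, np.int64(100)), (218, np.int64(101)), (219, np.int64(103)), (220, np.int64(103)), (221, np.int64(104)), (222, np.int64(105)), (223, np.int64(105)), (224, np.int64(105)), (225, np.int64
[... 2827 characters left out ...]
   58  85  84  82  86  82  64  69  73  70 116 136 137]
 [ 63  63  62  62  61  59  59  54  49  51  55  78  87  85  89  86  84  78
   80  81  81  81  84  68 122 157 158 158 154 136 135]
 [ 63  61  65  59  64  63  58  60  52  50  47  61  82  84  86  86  71  74
   86  81  81  81  75  73 126 159 157 149 157 133 135]
 [ 63  62  63  64  59  63  58  62  57  53  47  52  73  85  82  85  75  83
   82  84  83  81  83 113 148 160 155 183 150 135 133]
 [ 61  63  61  64  61  65  63  61  60  64  63  46  56  80  81  72  91  88
   87  87  88  71 146 154 142 139 134 138 137 134 136]
 [ 59  57  63  62  62  60  63  61  60  58  69  49  48  74  76  89  94  89
   90  87  80 113 129 135 137 138 134 137 134 130 137]]
```

Panel near top end is at y ≈ -105.7, against -106.9 ideal. The side view matches the predicted home position at both top corners to about 0.7 px. Now I'll press the +y end to confirm its height.

Emit:
{"api": "send_rows", "payload": {
  "motion": [
    {"gripper": 0, "travel": [20, 0, 0], "rotation": [0, 0, 0]},
    {"gripper": 0, "travel": [24, 0, 15], "rotation": [0, 0, 0]},
    {"gripper": 0, "travel": [0, 0, 25], "rotation": [0, 0, 0]},
    {"gripper": 0, "travel": [0, 0, 25], "rotation": [0, 0, 0]},
    {"gripper": 0, "travel": [0, 0, 18], "rotation": [0, 0, 0]},
    {"gripper": 0, "travel": [0, 0, 8], "rotation": [0, 0, 0]},
    {"gripper": 0, "travel": [0, 0, 0], "rotation": [0, 0, 0]},
    {"gripper": 0, "travel": [0, 0, 0], "rotation": [0, 0, 0]}
  ]
}}

```text
t: 16.02
tcp_pos: [0.4204, -0.1274, 0.131]
tool_rot: [0.695, 0.719, -0.0, -0.0]
force: [-0.3, 0.1, 0.4]
finger_gap: -0.001
```

Emit:
{"api": "send_rows", "payload": {
  "motion": [
    {"gripper": 0, "travel": [0, 0, 3], "rotation": [0, 0, 0]},
    {"gripper": 0, "travel": [0, 0, 2], "rotation": [0, 0, 0]},
    {"gripper": 0, "travel": [0, 0, 0], "rotation": [0, 0, 0]}
  ]
}}

```text
t: 16.27
tcp_pos: [0.4206, -0.1274, 0.1267]
tool_rot: [0.695, 0.719, 0.0, 0.001]
force: [0.2, 0.0, -0.1]
finger_gap: 0.001
```

```bash
python3 -c "
from h import *
togo([419.9,-127,118],1.9)"
```

```text
t16.27 tcp [ 420.6218 -127.3614  126.6766] yaw_y 1.89 z [ 0.0012 -0.0007 -1.    ] F [ 0.2208  0.0347 -0.0958] gap 0.1 q [-0.5494  0.4682  1.9884 -0.      0.6836 -0.5824]
tool travel [ 0.3916 -0.7194  8.6755] turn z -0.0054726925687460515
```

Emit:
{"api": "send_rows", "payload": {
  "motion": [
    {"gripper": 0, "travel": [0, -0.5, 3], "rotation": [0, 0, 0]},
    {"gripper": 0, "travel": [0, 0, 2], "rotation": [0, 0, 0]},
    {"gripper": 0, "travel": [0, 0, 1], "rotation": [0, 0, 0]},
    {"gripper": 0, "travel": [0, 0, 0], "rotation": [0, 0, 0]}
  ]
}}

```text
t: 16.6
tcp_pos: [0.4196, -0.127, 0.1201]
tool_rot: [0.695, 0.719, -0.0, -0.0]
force: [0.7, -0.8, 0.2]
finger_gap: 0.004
```

Emit:
{"api": "send_rows", "payload": {
  "motion": [
    {"gripper": 0, "travel": [0, 0, 1], "rotation": [0, 0, 0]}
  ]
}}

```text
t: 16.68
tcp_pos: [0.4198, -0.1271, 0.1192]
tool_rot: [0.695, 0.719, 0.0, 0.0]
force: [-0.5, 0.6, 0.5]
finger_gap: -0.004
```

Emit:
{"api": "send_rows", "payload": {
  "motion": [
    {"gripper": 0, "travel": [0, 0, 1], "rotation": [0, 0, 0]}
  ]
}}

```text
t: 16.77
tcp_pos: [0.4199, -0.1271, 0.1182]
tool_rot: [0.695, 0.719, 0.0, 0.0]
force: [-0.2, 0.1, 0.2]
finger_gap: 0.001
```

Emit:
{"api": "send_rows", "payload": {
  "motion": [
    {"gripper": 0, "travel": [0, 0, 1], "rotation": [0, 0, 0]},
    {"gripper": 0, "travel": [0, 0, 0], "rotation": [0, 0, 0]}
  ]
}}

```text
t: 16.93
tcp_pos: [0.4204, -0.1271, 0.118]
tool_rot: [0.695, 0.719, 0.0, 0.001]
force: [0.3, 2.1, 9.3]
finger_gap: -0.001
```

The +y end is also firm at z = 118.0 (9.3 N). I'll retreat, open the fingers and check centring.

Emit:
{"api": "send_rows", "payload": {
  "motion": [
    {"gripper": 0, "travel": [0, 0, -10], "rotation": [0, 0, 0]},
    {"gripper": 0, "travel": [0, 0, -30], "rotation": [0, 0, 0]},
    {"gripper": 85, "travel": [0, 0, -38], "rotation": [0, 0, 0]},
    {"gripper": 85, "travel": [-20, 0, -30], "rotation": [0, 0, 0]},
    {"gripper": 85, "travel": [-24, 0, -15], "rotation": [0, 0, 0]},
    {"gripper": 85, "travel": [0, 0, 0], "rotation": [0, 0, 0]},
    {"gripper": 85, "travel": [0, 0, 0], "rotation": [0, 0, 0]},
    {"gripper": 85, "travel": [0, 0, 0], "rotation": [0, 0, 0]},
    {"gripper": 85, "travel": [0, 0, 0], "rotation": [0, 0, 0]},
    {"gripper": 85, "travel": [0, 0, 0], "rotation": [0, 0, 0]}
  ]
}}

```text
t: 17.77
tcp_pos: [0.4203, -0.1697, 0.239]
tool_rot: [0.695, 0.719, -0.0, -0.002]
force: [0.2, 0.7, -0.7]
finger_gap: 0.996
```

```bash
cat > m9.py <<'E'
from h import *
st();c=manip.calibration("wrist")
im=np.ascontiguousarray(manip.snapshot("wrist")[:,:,::-1]);cv2.imwrite("pics/w9.png",im)
cv2.imwrite("pics/s9.png",manip.snapshot("side")[:,:,::-1]);cv2.imwrite("pics/t9.png",manip.snapshot("top")[:,:,::-1])
g=im.mean(2).astype(int)
print("fx",c["fx"],"cam",np.array(c["cam_to_world"])[:3,3])
print("near",[(v,g[v,323:328].mean().astype(int)) for v in range(100,130)])
print("far",[(v,g[v,322:328].mean().astype(int),im[v,324].tolist()) for v in range(225,262)])
print("plateL near",[(v,g[v,299:302].mean().astype(int)) for v in range(98,116)],"far",[(v,g[v,304:308].mean().astype(int),im[v,306].tolist()) for v in range(212,236,1)])
for v in (130,150,170,190,210,230): print(v,g[v,312:340])
E
python3 m9.py
```

```text
t17.77 tcp [ 420.2638 -169.7163  238.9565] yaw_y 1.94 z [-0.0028  0.0023 -1.    ] F [ 0.1752  0.6811 -0.6599] gap 85.0 q [-0.6313  0.2874  1.835   0.0002  1.0229 -0.6654]
fx 289.3747922757452 cam [ 0.4177 -0.0956  0.3817]
near [(100, np.int64(161)), (101, np.int64(161)), (102, np.int64(162)), (103, np.int64(161)), (104, np.int64(162)), (105, np.int64(161)), (106, np.int64(163)), (107, np.int64(163)), (108, np.int64(162)), (109, np.int64(163)), (110, np.int64(132)), (111, np.int64(135)), (112, np.int64(184)), (113, np.int64(196)), (114, np.int64(174)), (115, np.int64(149)), (116, np.int64(148)), (117, np.int64(136)), (118, np.int64(113)), (119, np.int64(95)), (120, np.int64(88)), (121, np.int64(165)), (122, np.int64(231)), (123, np.int64(244)), (124, np.int64(228)), (125, np.int64(189)), (126, np.int64(167)), (127, np.int64(133)), (128, np.int64(134)), (129, np.int64(127))]
far [(225, np.int64(225), [240, 242, 243]), (226, np.int64(229), [240, 241, 242]), (227, np.int64(229), [240, 241, 242]), (228, np.int64(228), [239, 241, 241]), (229, np.int64(228), [239, 240, 241]), (230, np.int64
[... 2595 characters left out ...]
 72  54  58  55  51  47  62  76  94 117 121 121 122 123 123 123
 112  82  59  46  41  39  39  41  44  56]
150 [ 89  77  79  75  78  78  81  77  76  75  96 117 124 121 123 124 126 122
 109  86  80  81  74  76  80  78  78  79]
170 [ 76  60  43  41  35  38  35  40  62  81 100 119 126 125 122 127 127 122
 107  73  45  38  41  36  36  40  41  67]
190 [112 125 105  77  78  75  80  85  84  87 101 120 126 123 123 128 127 124
 100  82  89  84  80  78  78  76  75  69]
210 [163 134 120 115 121 119 117 120 117 115 115 117 124 123 123 124 125 126
 102  73  78 104 129 127 128 126 131 154]
230 [166 164 163 164 164 165 164 166 163 164 184 224 240 240 239 240 239 231
 194 163 163 165 163 164 163 162 164 163]
```

Run:
```python
from h import *
c=manip.calibration("wrist");st()
p=cast("wrist",[(325.5,121.0),(325.5,253.1)],.118,c)*1000;print("panel",p[:,:2],"len",np.linalg.norm(p[1]-p[0]),"mid",p.mean(0))
q=cast("wrist",[(300,111.6),(306,222.8)],.008,c)*1000;print("plate left edge pts",q,"y span",q[0,1]-q[1,1],"y mid",q[:,1].mean())
x=cast("wrist",[(322.4,150),(331.0,150),(322.2,210),(330.8,210)],.118,c)*1000;print(x[:,:2])
def panel_top(n,box,z):
    t=cv2.imread(n).astype(int);x0,y0,x1,y1=box;r=t[y0:y1,x0:x1];m=(r.min(2)>165)&(np.ptp(r,axis=2)<40);k=big(m)+[x0,y0];print(n,rect(cast("top",k,z)))
for n in("pics/top0.png","pics/t9.png"):panel_top(n,(175,125,225,150),.12)
```

```text
t17.92 tcp [ 420.8564 -170.2737  239.4871] yaw_y 1.94 z [-0.0015  0.0012 -1.    ] F [ 0.6937 -0.9417  0.6045] gap 84.8 q [-0.6315  0.287   1.8336  0.0001  1.0229 -0.6655]
panel [[ 419.13   -105.8589]
 [ 423.8585 -235.5651]] len 129.7923217904299 mid [ 421.4943 -170.712   118.    ]
plate left edge pts [[ 387.4597  -99.6864    8.    ]
 [ 397.4806 -247.8684    8.    ]] y span 148.18207056889725 y mid -173.77738975884765
[[ 417.2431 -131.5612]
 [ 425.0633 -131.2844]
 [ 418.9787 -189.3678]
 [ 427.2911 -189.0705]]
pics/top0.png (array([618.7823, 238.4245]), array([69.5457,  6.353 ]), np.float32(85.03171))
pics/t9.png (array([618.7823, 238.4245]), array([69.5457,  6.353 ]), np.float32(85.03171))
```

```bash
python3 -c "
from station import manip
print(manip.sign_off())"
```

```text
the job is handed in; nothing more can be done
None
```

The wider panel is pushed fully home in the empty grey rack and released, and the job is handed in at about 18 s.

**What happened:** I lifted the panel out, carried it over the rack and pushed it down through the clips. During the push it slipped and pitched about 5° in the grip. I let go, then pressed its top edge down with the closed fingers near the -y end, and afterwards near the +y end.

**Last checks:**
- **Seated:** the top edge stops firmly at z = 118.0 mm under both presses (6.7 N and 9.3 N), which is the home height. Its length measured at that height is 129.8 mm, against 130 mm true.
- **Position:** the top centre is at (421.5, -170.7) mm and the rack centre at about (421.4, -172) mm, so it is centred end to end to about 1–2 mm. Yaw is 92.1°, against 91.9° for the rack. The last rack-edge fit was less certain: it gave a 148 mm span instead of 150 mm.
- **Narrow panel:** its measured position in the top view is unchanged.
- **Gripper:** open, and about 12 cm above the panel.

**Disagreements:** an earlier two-view estimate put the -y top end at about z = 130 mm. The first press met no measurable force until 118.1 mm, so the panel must have moved down under very little resistance on the way.

I did not measure lean across the slot separately. I saw no sign of it in the last pictures, which I checked by numbers only because I had used all 12 views.

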